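Put the coin counter back together and lift its dust cover off the finger guard

ROBOT

A 6-joint arm with a two-finger parallel gripper is mounted at the origin on the work surface. World frame = base frame: x ahead of the robot, y to its left, z up, the work surface at z = 0. Lengths are in mm, angles in rad, forces in N, time in s.
With the tool pointing down it reaches from about 350 to 975 mm from the base axis. Payload 7.1 kg.
Tool frame: the origin (TCP) lies at the very end of the fingers, on their centre line; the grasp point (between the pads) lies 19 mm behind it (ctrl.grip_point_offset is the distance from the TCP to the grasp point, in mm); x points along the fingers, y is the direction in which the jaws open and shut, and the axes are right-handed (so a half turn about x gives the same grasp; the last joint's range is limited). The gripper opens to 88 mm and grips with 3 to 60 N. Pads are 20 mm wide; open, the fingers measure 115 mm over their backs; the gripper's body (75 mm by 178 mm) begins 61 mm behind the grasp point.
Start: joints at [-1.286, 0.423, 1.63, -0, 1.089, -0.019], TCP at [186.986, -596.357, 222.675] pointing down, gripper open.
Joint ranges: [-3, 3], [-0.9, 2.11], [0.09, 2.58], [-1.31, 4.45], [0.11, 2.69], [-2.54, 2.54]. Speed limits (rad/s): [2.39, 2.39, 3.01, 3.14, 3.14, 3.14].

INTERFACE

Orientations are given as a rotation vector (axis times angle).
In Python, from workcell import ctrl, vision, workorder gives the robot as it stands.
- The arm moves only by the shell command python3 -m crank 'ROWS'. ROWS is JSON, a list of rows, each a list of 3 entries, a list of its own where there are three numbers: the shift along the tool's x, y, z in m, then the turn, a rotation vector about the tool's x, y, z in rad, then the finger opening in m, from 0 to 0.0878. In form: [[[dx, dy, dz], [wx, wy, wz], jaw], ...]. A call has exactly 8 rows; each row shifts and turns the commanded pose from where the row before left it, along the tool's axes as they then stand; what a row does not reach is not made up. A row lasts 1/12 s, in which the tool goes at most 41.7 mm and 7.16 degrees, less where a joint would pass 70% of its speed; a pose out of reach is approached as far as the arm can. A call with a gripper value outside its range is refused whole. The fingers move at their own pace and stop on an object; the grip force is fixed at half the most. Time passes only in rows, so rows that do not move let the fingers close, or fill a call up. It gives the time, the measured TCP pose, the force and the opening at its end, in the units of the state.
- ctrl.get_obs(): the state, without advancing time (a new reading comes with each control period).
- vision.get_image(name): name is "side" or "top"; returns a dict with "img" (480x640x3 uint8, blue, green, red), "mtx" (3x3 intrinsics, pixels), "k1" (the pictures are not rectified: a ray, as slopes to the right and down, at radius r is drawn at 1 + k1 r^2 times it, then the intrinsics apply), "rvec" (rotation vector, rad) and "tvec" (3), from world to camera coordinates, as OpenCV has them. Camera axes: x right, y down, z forward; pixel columns grow to the right and rows downward; lengths in mm; the calibration is good to about 2 mm. A picture is of the moment at which its call begins. There is no depth.
- workorder.close_job(): hands the job in, once; it reports no verdict.
The state is a dict: "t": time; "qpos": joint angles; "qvel": joint speeds; "joint_torque": joint torques, N m; "ee_pos": TCP position; "orientation": TCP orientation; "ft_force": force on the tool from outside, world axes, zero at the start; "moment": the same for the moment, N m; "width": finger opening in mm.
Only numpy, scipy, OpenCV 4.12 (cv2) and the standard library are available. Lean on these libraries where they do the work, as an engineer would, in place of code of your own. Each camera call takes 0.05 s, during which the arm holds its last target.

TASK

The coin counter has been cleaned and stands open: put the small spacer collar and then the coin disc, hub up, down onto its spindle, each fully home. Carry the finger guard with the dust cover riding on it, both together by the guard's stem, lower the pair onto the bowl without dropping it and let go of the stem. Then lift the dust cover alone by its collar, straight up, leaving the guard sitting undisturbed on the bowl, and finish still holding the cover level over the guard, well clear of the top of the stem; leave the other things on the desk where they are.

Things in the scene. Friction and masses are not known exactly. Their poses are not given: they have to be found in the camera images.
- well_floor (a point): Centre of the coin counter's bowl floor, at the foot of its spindle. The counter is a cream desktop machine fixed to the desk, 250 mm wide, keypad towards the robot. The round steel bowl in its top is 124 mm across inside, 42 mm deep. In its middle stands a fixed steel spindle, 10 mm in diameter, 38 mm high, its top 8 mm tapered to 4 mm across.
- spindle_tip (a point): Top of the spindle, on its axis, 38 mm above well_floor and 4 mm below bowl_rim.
- bowl_rim (a point): Centre of the bowl's mouth, level with the top of its rim (rim 124 mm inside, 140 mm outside), 42 mm above well_floor. The rim stands 20 mm above the flat deck of the machine, which is 125 mm above the desk.
- spacer: Spacer collar: plain steel ring, 36 mm outside, 14 mm bore, 12 mm high, about 70 g, lying flat on the desk. Origin: centre of its underside, z up along its bore. Home on the spindle its underside lies on well_floor.
- disc: Coin disc: flat aluminium disc 96 mm across and 4 mm thick with a central hub on top, 34 mm across, whose top is 22 mm above the underside; 14 mm bore through both; about 130 g; lies on the desk hub up. Origin: centre of its underside, z up along its bore. Home, it lies on the spacer, its underside 12 mm above well_floor.
- guard: Finger guard, inner lid, grey plastic, 120-220 g. Origin: centre of its bottom, z up. Spigot ring (104/114 mm) 10 mm high, above it a flange 136 mm across, 5 mm thick, three spokes, and on the axis a round stem, 18 mm diameter, up to 75 mm above the origin. Starts on the desk, cover on it. Seated, the spigot is in the bowl (5 mm free all round), flange on the rim, origin 10 mm below bowl_rim, loose.
- cover: Dust cover, outer lid, white plastic, 105-190 g, 158 mm across. Origin: centre of its skirt's lower edge, z up; flat top at 17 mm. A central collar, 40 mm outside, 24 mm inside, rises from 17 to 43 mm. It lies loose on the guard's flange, origin 2 mm above the guard's; the guard's stem stands 30 mm out of the collar: lifting the stem lifts both, lifting the collar lifts the cover alone.
- stamp: Rubber stamp, 42 x 60 mm, 92 mm high, wooden knob; bystander. Origin: centre of its underside.
- tape_roll: Roll of clear tape lying flat, 68 mm outside, 52 mm inside, 18 mm high; bystander, not a part of the counter. Origin: centre of its underside.
- coin_roll: Paper-wrapped roll of coins standing on end, 25 mm across, 54 mm high; bystander. Origin: centre of its underside.
- pot: Round black finger moistener, 68 mm across, 25 mm high; bystander. Origin: centre of its underside.
- brush: Cleaning brush lying on its bristles, wooden back 150 x 18 mm along its x axis, 22 mm high; bystander. Origin: on the desk under it, 20 mm from the middle of its length.
- passbooks: Pile of three passbooks, 88 x 125 mm, 16 mm high; bystander. Origin: centre of its underside.

How it is judged (in metres and radians):
On the way, in this order (a step that is already met when the one before it is completed fails the run):
1. the spacer collar is fully home on the spindle (horizontal distance between spacer and well_floor below 0.004 m and z of spacer in the frame of well_floor between -0.002 and 0.002 m and angle between spacer's own z axis and vertical below 0.06 rad), for 0.2 s.
2. the coin disc is fully home on the spindle, on top of the spacer (all of step 1 and horizontal distance between disc and well_floor below 0.004 m and z of disc in the frame of well_floor between 0.01 and 0.014 m and angle between disc's own z axis and vertical below 0.06 rad), for 0.2 s.
3. guard and cover are seated together on the bowl and the guard is let go (horizontal distance between guard and bowl_rim below 0.009 m and z of guard in the frame of bowl_rim between -0.0125 and -0.0075 m and angle between guard's own z axis and vertical below 0.03 rad and z of cover in the frame of guard below 0.0045 m and contact force between the fingers and guard below 0.05 N), for 0.2 s.
At the end, for the whole second after the job is handed in: Spacer and disc fully home on the spindle (2 mm); guard seated level on the rim (2.5 mm in height, 9 mm sideways), untouched; cover gripped, still, level within 0.2 rad, within 80 mm sideways of the bowl's axis, its lower edge over 80 mm above the guard's bottom, touching no guard or stem (all of step 2 and horizontal distance between guard and bowl_rim below 0.009 m and z of guard in the frame of bowl_rim between -0.0125 and -0.0075 m and angle between guard's own z axis and vertical below 0.03 rad and z of cover in the frame of guard above 0.08 m and horizontal distance between cover and bowl_rim below 0.08 m and angle between cover's own z axis and vertical below 0.2 rad and contact force between the fingers and cover above 1 N and contact force between each of cover, the fingers and guard below 0.05 N and linear speed of cover below 0.03 m/s and linear speed of guard below 0.02 m/s); the arm keeps its last pose, push and grip.
It fails at once if the cover was parted from the guard while the guard was not sitting on the bowl (the guard was disturbed, or the two were carried apart) (z of cover in the frame of guard above 0.01 m and not (horizontal distance between guard and bowl_rim below 0.009 m and z of guard in the frame of bowl_rim between -0.0125 and -0.0075 m and angle between guard's own z axis and vertical below 0.03 rad)).
It fails at once if the guard was dropped onto the bowl from more than 15 mm above its seat (horizontal distance between guard and bowl_rim below 0.1 m and z of guard in the frame of bowl_rim above 0.005 m and contact force between the fingers and guard below 0.02 N).
It fails at once if a bystander on the desk was pushed away (more than 30 mm) (distance of any of stamp, tape_roll, coin_roll, pot, brush, passbooks from where it was at the start of the episode above 0.03 m).
It also fails if it takes over 72 s, if anything falls off the work surface, if the arm or the gripper's body presses on something with over 40 N, if the wrist force passes 120 N, or if a joint passes its speed limit or range.

## Working session

There is one attempt and no reset: what is moved stays moved. The work goes in short steps, Python scripts to look and compute and a shell command to move; the robot and the scene stay as the last step left them, time stands still between calls to the robot, and variables do not carry over. Pictures are saved under pics/ and viewed, and the job is handed in when it is done.

```bash
ls; mkdir -p pics; python3 - <<'E'
from workcell import ctrl, vision, workorder
import cv2
print(ctrl.get_obs())
for n in("side","top"):
    d=vision.get_image(n); cv2.imwrite(f"pics/{n}0.png",d["img"]); print(n,{k:v for k,v in d.items() if k!="img"})
E
```

```text
pics
{'t': 0.0, 'qpos': array([-1.28600817e+00,  4.23835795e-01,  1.63068134e+00, -3.67709724e-05,
        1.08861194e+00, -1.90106706e-02]), 'qvel': array([ 8.55328840e-05,  1.08461531e-04, -1.47580059e-03, -1.46514803e-03,
        9.76071383e-04, -1.82249794e-03]), 'joint_torque': array([-1.36541836e-03, -5.44625688e+01, -2.73658347e+01,  6.40685298e-02,
        2.26576289e-02, -7.03683486e-05]), 'ee_pos': array([ 186.81881972, -595.84123549,  221.90825571]), 'orientation': array([ 2.05819913,  0.31670293, -2.05869028]), 'ft_force': array([0.05959252, 0.54120843, 0.36220325]), 'moment': array([-0.01402981, -0.01131994,  0.01336264]), 'width': 87.82530800096575}
side {'mtx': array([[564.89110266,   0.        , 333.20975414],
       [  0.        , 564.89110266, 241.21545776],
       [  0.        ,   0.        ,   1.        ]]), 'k1': -0.019632209544424233, 'rvec': array([ 0.98835485, -2.57040861,  0.94298757]), 'tvec': array([ 421.33877373,  333.98324487, 1159.08264429])}
top {'mtx': array([[539.44263607,   0.        , 328.4102388 ],
       [  0.        , 539.44263607, 240.85765886],
       [  0.        ,   0.        ,   1.        ]]), 'k1': -0.03227660586895007, 'rvec': array([ 2.15007209, -2.20899823,  0.07579904]), 'tvec': array([  57.89239141,  546.61260482, 1616.12111791])}
```

View pics/side0.png

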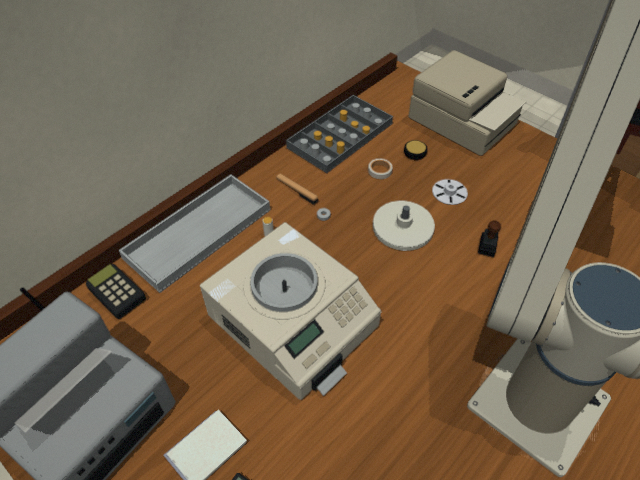

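View pics/top0.png

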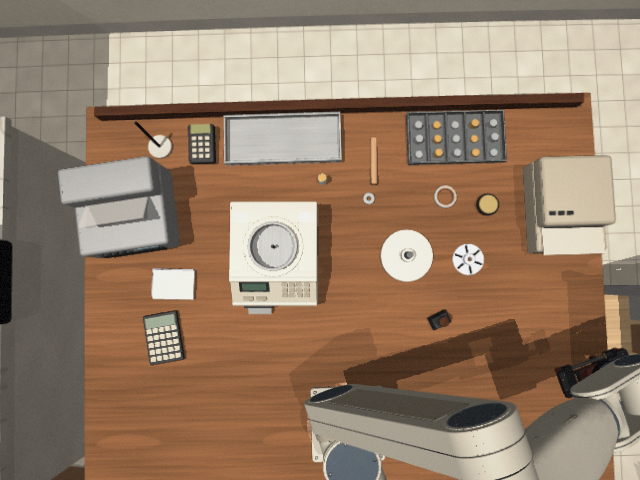

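The side view shows the open bowl around (285,283), the spacer (323,214), the disc (450,191), and the guard and cover (404,222). The top view shows the bowl (274,246), spacer (369,198), disc (468,259) and cover (406,255). Next I'll zoom in.

```bash
cat > h.py <<'E'
import numpy as np, cv2
from workcell import ctrl, vision, workorder
from scipy.spatial.transform import Rotation as R
from scipy.optimize import least_squares
def cam(n): 
    return vision.get_image(n)
def proj(d,P):
    P=np.atleast_2d(P).astype(float); 
    D=np.array([d["k1"],0,0,0,0.]); 
    return cv2.projectPoints(P,d["rvec"],d["tvec"],d["mtx"],D)[0][:,0]
def ray(d,uv):
    s=cv2.undistortPoints(np.array([[uv]],float),d["mtx"],np.array([d["k1"],0,0,0,0.]))[0,0]
    Rm=cv2.Rodrigues(d["rvec"])[0]; o=-Rm.T@d["tvec"]; v=Rm.T@np.array([s[0],s[1],1]); return o,v/np.linalg.norm(v)
def atz(d,uv,z):
    o,v=ray(d,uv); return o+v*(z-o[2])/v[2]
def tri(ds,uvs):
    A=np.zeros((3,3));b=np.zeros(3);L=[]
    for d,uv in zip(ds,uvs):
        o,v=ray(d,uv);M=np.eye(3)-np.outer(v,v);A+=M;b+=M@o;L.append((o,M))
    p=np.linalg.solve(A,b); return p,[float(np.linalg.norm(M@(p-o))) for o,M in L]
def crop(d,c,w,name,s=None):
    u,v=c; im=d["img"][max(0,v-w*3//4):v+w*3//4,max(0,u-w):u+w]; s=s or 800/(2*w)
    im=cv2.resize(im,None,fx=s,fy=s,interpolation=cv2.INTER_CUBIC)[:600,:800]; cv2.imwrite("pics/"+name,im)
def circ(c,r,z,n=60):
    t=np.linspace(0,2*np.pi,n,endpoint=False); return np.c_[c[0]+r*np.cos(t),c[1]+r*np.sin(t),np.full(n,z)]
E
python3 - <<'E'
from h import *
s=cam("side");t=cam("top")
import pickle; pickle.dump((s,t),open("im0.pkl","wb"))
def tile(lst,name):
    ims=[]
    for d,(u,v),w in lst:
        ims.append(cv2.resize(d["img"][v-w*3//4:v+w*3//4,u-w:u+w],(400,300),interpolation=cv2.INTER_CUBIC))
    cv2.imwrite("pics/"+name,np.vstack([np.hstack(ims[:2]),np.hstack(ims[2:])]))
tile([(s,(285,283),56),(t,(274,246),56),(s,(404,222),48),(t,(406,255),48)],"z1.png")
tile([(s,(323,214),20),(t,(369,198),20),(s,(450,191),28),(t,(468,259),28)],"z2.png")
for n,a,b in [("spacer",(323,214),(369,198)),("disc",(450,190),(468,259)),("stem",(405,209),(408,255)),("spindle tip",(285,283),(274,246)),("stamp",(494,228),(445,320)),("brush",(297,187),(374,160)),("tape",(380,168),(446,196)),("pot",(415,150),(487,204)),("coinroll",(268,221),(322,178)),("pass",(206,447),(174,284))]:
    p,e=tri([s,t],[a,b]);print(n,p.round(1),np.round(e,1))
E
```

```text
spacer [677.2 -85.2  10. ] [0.3 0.3]
disc [ 480.5 -380.1   15.1] [1.3 1.3]
stem [ 496.  -188.4   78.7] [0.2 0.2]
spindle tip [528.7 196.5 130.5] [0.7 0.7]
stamp [ 302.7 -291.1   70.1] [1.3 1.3]
brush [ 792.4 -104.8   17.9] [1.7 1.7]
tape [ 676.4 -321.7   12.7] [0.5 0.5]
pot [ 647.  -445.5   17.6] [1.2 1.2]
coinroll [733.6  56.2  56.3] [1.3 1.3]
pass [429.9 516.3  15.5] [0.3 0.3]
```

```bash
ls pics
```

```text
side0.png
top0.png
z1.png
z2.png
```

View pics/z1.png

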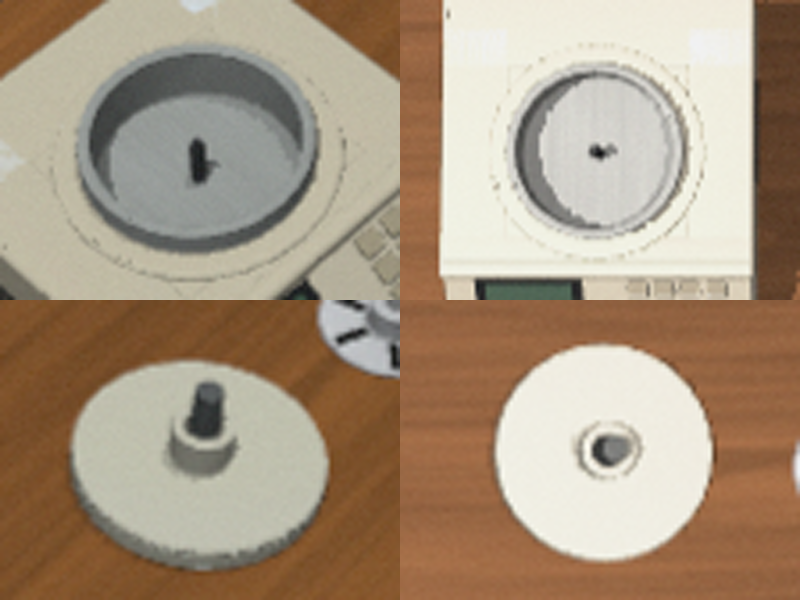

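View pics/z2.png

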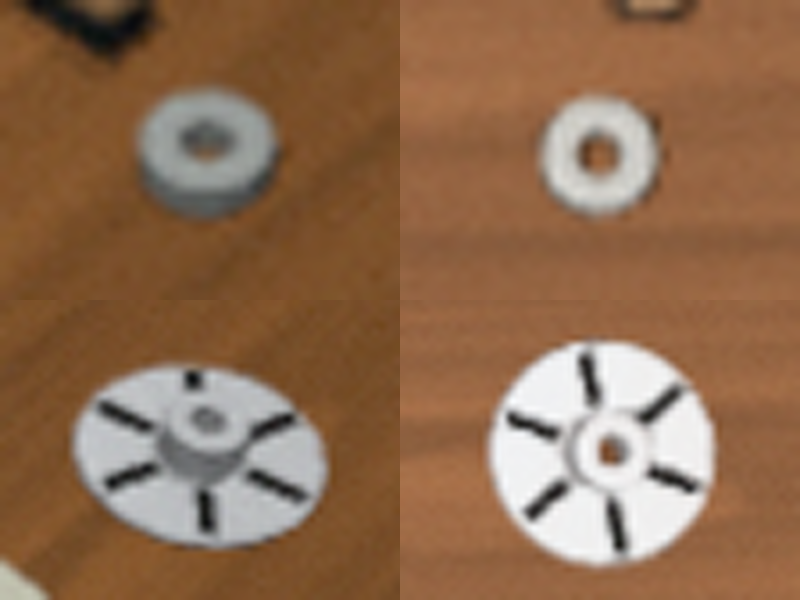

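```bash
cat >> h.py <<'E'
def maskfit(ds,seeds,thr,parts,x0,win,freez=True,show=None):
    """parts: list of (r,z0,z1) about x,y,z offset; seeds px per image; mask by colour predicate thr(img)->bool"""
    cs=[]
    for i,(d,sd) in enumerate(zip(ds,seeds)):
        u,v=sd; im=d["img"]; m=np.zeros(im.shape[:2],np.uint8)
        sl=(slice(max(0,v-win),v+win),slice(max(0,u-win),u+win))
        # upsample window for subpixel
        K=4; sub=cv2.resize(cv2.GaussianBlur(im,(0,0),0.6)[sl],None,fx=K,fy=K,interpolation=cv2.INTER_CUBIC)
        mk=thr(sub.astype(float),i).astype(np.uint8)
        c,_=cv2.findContours(mk,cv2.RETR_EXTERNAL,cv2.CHAIN_APPROX_NONE)
        c=max(c,key=cv2.contourArea)
        c=cv2.convexHull(c) if False else c
        pts=(c[:,0]+0.5)/K-0.5+np.array([sl[1].start,sl[0].start]); cs.append(pts)
        if show: 
            cv2.drawContours(sub,[c],-1,(0,0,255),1); cv2.imwrite(f"pics/{show}{i}.png",sub[:600,:800])
    def res(p):
        out=[]
        for d,pts in zip(ds,cs):
            P=np.vstack([circ(p,r,z+p[2]) for r,a,b in parts for z in (a,b)])
            h=cv2.convexHull(proj(d,P).astype(np.float32))
            out+= [cv2.pointPolygonTest(h,(float(a),float(b)),True) for a,b in pts[::3]]
        return np.array(out)
    f=(lambda q:res(q)) if freez else (lambda q:res([q[0],q[1],x0[2]]))
    s=least_squares(f,x0 if freez else x0[:2],loss="soft_l1",f_scale=0.5,diff_step=1e-4)
    return s.x,np.sqrt(np.mean(f(s.x)**2)),[len(c) for c in cs]
E
python3 - <<'E'
from h import *
import pickle; s,t=pickle.load(open("im0.pkl","rb"))
sat=lambda a:a.max(2)-a.min(2)
grey=lambda a,i:(sat(a)<45)&(a.max(2)>90)
lit=lambda a,i:(a[:,:,0]>85)
for nm,sd,parts,x0,w in [("spacer",[(323,214),(369,198)],[(18,0,12)],[677,-85,0],14),
  ("disc",[(450,191),(468,259)],[(48,0,4),(17,4,22)],[480,-380,0],28),
  ("cover",[(404,224),(406,255)],[(79,2,19),(20,19,45),(9,45,75)],[496,-188,0],44)]:
  for fz in(True,False):
    for k,th in [("grey",lit)]:
      r=maskfit([s,t],sd,th,parts,x0,w,fz,show="m_"+nm); print(nm,k,r[0].round(1),r[1].round(2),r[2])
  for i in (0,1):
    r=maskfit([[s,t][i]],[sd[i]],lit,parts,x0,w,False);print("  view",i,r[0].round(1),r[1].round(2))
E
python3 - <<'E'
import cv2,numpy as np
L=[]
for n in("spacer","disc","cover"):
    L.append(np.hstack([cv2.resize(cv2.imread(f"pics/m_{n}{i}.png"),(200,200)) for i in(0,1)]))
cv2.imwrite("pics/mm.png",np.vstack(L))
E
```

```text
spacer grey [678.8 -85.6   0. ] 1.08 [143, 145]
spacer grey [678.8 -85.6] 1.08 [143, 145]
  view 0 [681.3 -90.7] 0.78
  view 1 [678.2 -83.1] 0.31
disc grey [ 483.  -385.2    0. ] 0.97 [375, 378]
disc grey [ 483.  -385.2] 0.97 [375, 378]
  view 0 [ 483.9 -388.6] 0.56
  view 1 [ 481.9 -381.8] 0.74
cover grey [ 499.9 -196.3    0. ] 0.98 [647, 613]
cover grey [ 499.9 -196.3] 0.98 [647, 613]
  view 0 [ 501.1 -199.4] 0.41
  view 1 [ 498.5 -192.5] 0.55
```

View pics/mm.png

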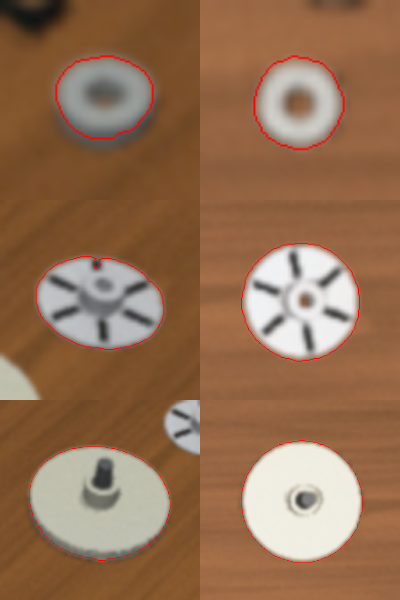

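```bash
sed -i 's/diff_step=1e-4/diff_step=1e-4,x_scale=1.0/; s/circ(p,r,z+p\[2\])/circ(p,r,z+p[2]-100)/; s/x0\[2\]\])/100])/; s/s=least_squares(f,x0 /x0=list(x0);x0[2]=100.;s=least_squares(f,x0 /' h.py
python3 - <<'E'
from h import *
import pickle; s,t=pickle.load(open("im0.pkl","rb"))
lit=lambda a,i:(a[:,:,0]>85)
for nm,sd,parts,x0,w in [("spacer",[(323,214),(369,198)],[(18,12,12)],[677,-85,0],14),
  ("disc",[(450,191),(468,259)],[(48,4,4)],[480,-380,0],28),
  ("cover",[(404,224),(406,255)],[(79,2,19)],[496,-188,0],44)]:
  for fz in(True,False):
      r=maskfit([s,t],sd,lit,parts,x0,w,fz); print(nm,r[0].round(1),r[1].round(2),r[2])
  for i in (0,1):
    r=maskfit([[s,t][i]],[sd[i]],lit,parts,x0,w,False);print("  view",i,r[0].round(1),r[1].round(2))
# spindle / rim ellipses on zoom
print(tri([s,t],[(284.4,279.5),(273.2,246.3)]))
print(tri([s,t],[(284.8,292.5),(275.3,246.3)]))
# camera centres
for d in (s,t):
  print(ray(d,(320,240)))
E
```

```text
spacer [675.4 -82.9 105.7] 0.52 [143, 145]
spacer [677.5 -84.6] 0.68 [143, 145]
  view 0 [678.2 -87.1] 0.46
  view 1 [677.3 -82.7] 0.49
disc [ 480.4 -379.7  107.1] 0.72 [375, 378]
disc [ 482.4 -384.3] 0.92 [375, 378]
  view 0 [ 482.8 -386.4] 0.61
  view 1 [ 481.9 -381.4] 0.83
cover [ 497.4 -191.8  109.1] 0.55 [647, 613]
cover [ 499.9 -196.3] 0.98 [647, 613]
  view 0 [ 501.1 -199.4] 0.41
  view 1 [ 498.5 -192.5] 0.55
(array([527.38837065, 197.58197224, 145.15411054]), [0.08968642418249122, 0.08968642418260413])
(array([530.64499732, 196.9373071 ,  94.17481458]), [0.19191840740595348, 0.1919184074059484])
(array([   1.50088444,  656.06209926, 1096.41416247]), array([ 0.43746403, -0.47241663, -0.76514558]))
(array([ 423.86561689,   34.47762817, 1653.21915319]), array([ 0.07780742,  0.0208033 , -0.99675134]))
```

```bash
cat >> h.py <<'E'
def st():
    o=ctrl.get_obs(); M=R.from_rotvec(o["orientation"]).as_matrix(); return o,M
def goto(target,yaw=None,step=38.):
    """print tool-frame shift to target (world mm), and wx turn to put jaw axis y along yaw(deg)"""
    o,M=st(); d=M.T@(np.array(target)-o["ee_pos"]); 
    print("ee",o["ee_pos"].round(1),"t",round(o["t"],2),"w",round(o["width"],1),"tilt deg",np.degrees(np.arccos(-M[2,0])).round(2),"jaw yaw",np.degrees(np.arctan2(M[1,1],M[0,1])).round(2),"F",o["ft_force"].round(1))
    print("tool shift m",(d/1000).round(4),"rows",np.ceil(np.linalg.norm(d)/step))
    # level correction
    x=np.array([0,0,-1.]); lv=np.cross(M[:,0],x)
    if yaw is not None:
        best=None
        for y in (yaw,yaw+180):
            yy=np.array([np.cos(np.radians(y)),np.sin(np.radians(y)),0]); T=np.c_[x,yy,np.cross(x,yy)]
            w=R.from_matrix(M.T@T).as_rotvec()
            print("turn",w.round(3),"rows",np.ceil(np.linalg.norm(w)/.12))
E
python3 - <<'E'
from h import *
o,M=st(); print(M.round(3)); goto([677.4,-84.5,120],90)
E
```

```text
[[-0.     0.299 -0.954]
 [ 0.001 -0.954 -0.299]
 [-1.    -0.001 -0.   ]]
ee [ 186.9 -596.   222.2] t 0.2 w 87.8 tilt deg 0.05 jaw yaw -72.59 F [-0.9 -0.7  0.1]
tool shift m [ 0.1025 -0.3413 -0.6211] rows 19.0
turn [-2.838e+00 -1.000e-03  0.000e+00] rows 24.0
turn [0.304 0.    0.001] rows 3.0
```

```bash
python3 -m crank '[[[0,0,0],[0.1,0,0],0.06],[[0,0,0],[0.1,0,0],0.06],[[0,0,0],[0.104,0,0],0.06],[[0,-0.026,-0.025],[0,0,0],0.06],[[0,-0.026,-0.025],[0,0,0],0.06],[[0,-0.026,-0.025],[0,0,0],0.06],[[0,-0.026,-0.025],[0,0,0],0.06],[[0,-0.026,-0.025],[0,0,0],0.06]]'
python3 -c "
from h import *
goto([677.4,-84.5,120],90)"
```

```text
t: 0.87
ee_pos: [312.7, -465.0, 222.5]
orientation: [-2.221, 0.001, 2.221]
ft_force: [0.1, 0.2, -1.0]
width: 60.3
ee [ 312.7 -465.   222.5] t 0.87 w 60.3 tilt deg 0.02 jaw yaw -90.04 F [ 0.1  0.2 -1. ]
tool shift m [ 0.1026 -0.3807 -0.3644] rows 15.0
turn [ 3.141  0.    -0.   ] rows 27.0
turn [-0.001  0.     0.   ] rows 1.0
```

```bash
python3 -m crank '[[[0,-0.027,-0.026],[0,0,0],0.06],[[0,-0.027,-0.026],[0,0,0],0.06],[[0,-0.027,-0.026],[0,0,0],0.06],[[0,-0.027,-0.026],[0,0,0],0.06],[[0,-0.027,-0.026],[0,0,0],0.06],[[0,-0.027,-0.026],[0,0,0],0.06],[[0,-0.027,-0.026],[0,0,0],0.06],[[0,-0.027,-0.026],[0,0,0],0.06]]'
python3 -m crank '[[[0.01,-0.027,-0.026],[0,0,0],0.06],[[0.018,-0.027,-0.026],[0,0,0],0.06],[[0.018,-0.027,-0.026],[0,0,0],0.06],[[0.018,-0.027,-0.026],[0,0,0],0.06],[[0.018,-0.027,-0.026],[0,0,0],0.06],[[0.02,-0.027,-0.026],[0,0,0],0.06],[[0.02,-0.0027,-0.0004],[0,0,0],0.06],[[0.02,0,0],[0,0,0],0.06]]'
python3 - <<'E'
from h import *
goto([677.4,-84.5,60],90)
s=cam("side");t=cam("top")
print(proj(s,[[677,-84,80]]),proj(t,[[677,-84,80]]))
crop(s,(323,200),60,"s1.png");crop(t,(369,198),60,"t1.png")
E
```

```text
t: 1.53
ee_pos: [521.0, -248.8, 222.7]
orientation: [-2.221, 0.0, 2.221]
ft_force: [0.9, -0.2, 0.6]
width: 60.0
t: 2.2
ee_pos: [677.3, -83.8, 79.7]
orientation: [2.221, 0.003, -2.219]
ft_force: [-0.6, -0.7, -0.2]
width: 59.8
ee [677.3 -83.8  79.7] t 2.2 w 59.8 tilt deg 0.03 jaw yaw -89.83 F [-0.6 -0.7 -0.2]
tool shift m [ 0.0197  0.0007 -0.0001] rows 1.0
turn [-3.139e+00 -0.000e+00 -1.000e-03] rows 27.0
turn [ 0.003 -0.001  0.   ] rows 1.0
[[322.66680039 195.42362982]] [[370.25059653 194.47465527]]
```

View pics/s1.png

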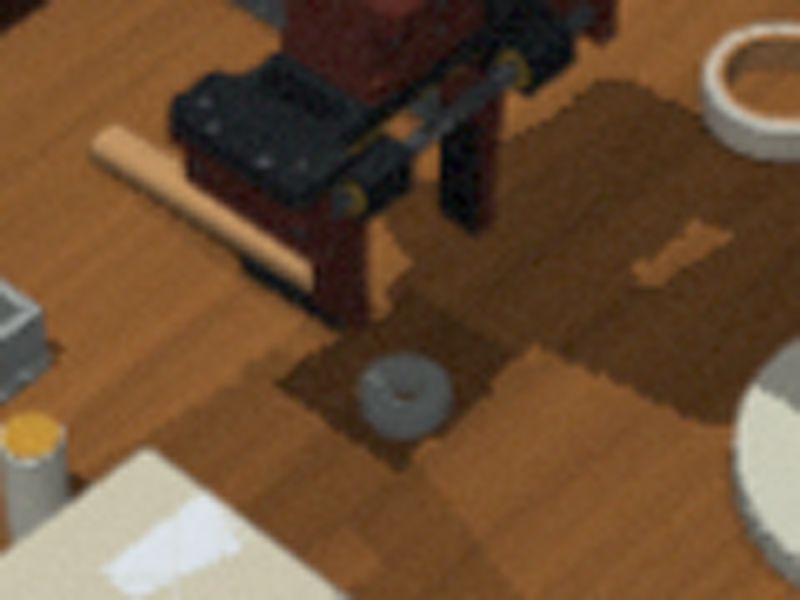

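View pics/t1.png

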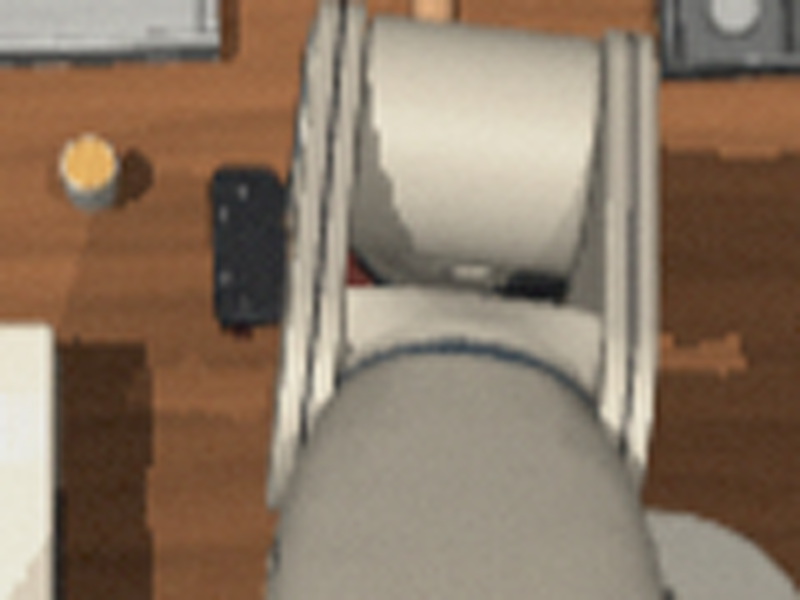

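```bash
python3 - <<'E'
from h import *
import pickle; s=pickle.load(open("im0.pkl","rb"))[0]
for sy in (1,-1):
  for dy in (29.9,43.5):
    for dx in (-10,10):
      p=proj(s,[[677.3+dx,-83.8+sy*dy,79.7]])[0]; print(sy,dy,dx,((p-[263,155])*6.667).round(0))
E
```

```text
1 29.9 -10 [363. 325.]
1 29.9 10 [323. 299.]
1 43.5 -10 [338. 345.]
1 43.5 10 [298. 318.]
-1 29.9 -10 [469. 241.]
-1 29.9 10 [430. 216.]
-1 43.5 -10 [493. 223.]
-1 43.5 10 [454. 198.]
```

```bash
python3 -m crank '[[[0.015,0,0],[0,0,0],0.06],[[0.015,0,0],[0,0,0],0.06],[[0.015,0,0],[0,0,0],0.06],[[0.01,0,0],[0,0,0],0.06],[[0.008,0,0],[0,0,0],0.06],[[0,0,0],[0,0,0],0.06],[[0,0,0],[0,0,0],0.06],[[0,0,0],[0,0,0],0.06]]'
python3 - <<'E'
from h import *
goto([677.4,-84.5,60],90)
s=cam("side")
crop(s,(323,210),36,"s2.png")
c=st()[0]["ee_pos"]
for sy in (1,-1):
  for dy in (29.9,):
    for dx in (-10,10):
      p=proj(s,[[c[0]+dx,c[1]+sy*dy,c[2]]])[0]; print(sy,dy,dx,((p-[287,183])*11.11).round(0))
print(((proj(s,[[677.5,-83.5,12]])-[287,183])*11.11).round(0))
E
```

```text
t: 2.97
ee_pos: [676.5, -86.4, 18.6]
orientation: [-2.222, 0.0, 2.22]
ft_force: [-0.3, 0.4, -0.6]
width: 60.0
ee [676.5 -86.4  18.6] t 2.97 w 60.0 tilt deg 0.05 jaw yaw -90.02 F [-0.3  0.4 -0.6]
tool shift m [-0.0414 -0.0019 -0.001 ] rows 2.0
turn [ 3.141e+00 -0.000e+00  1.000e-03] rows 27.0
turn [-0.    -0.001 -0.   ] rows 1.0
1 29.9 -10 [349. 409.]
1 29.9 10 [286. 365.]
-1 29.9 -10 [521. 270.]
-1 29.9 10 [458. 228.]
[[393. 342.]]
```

View pics/s2.png

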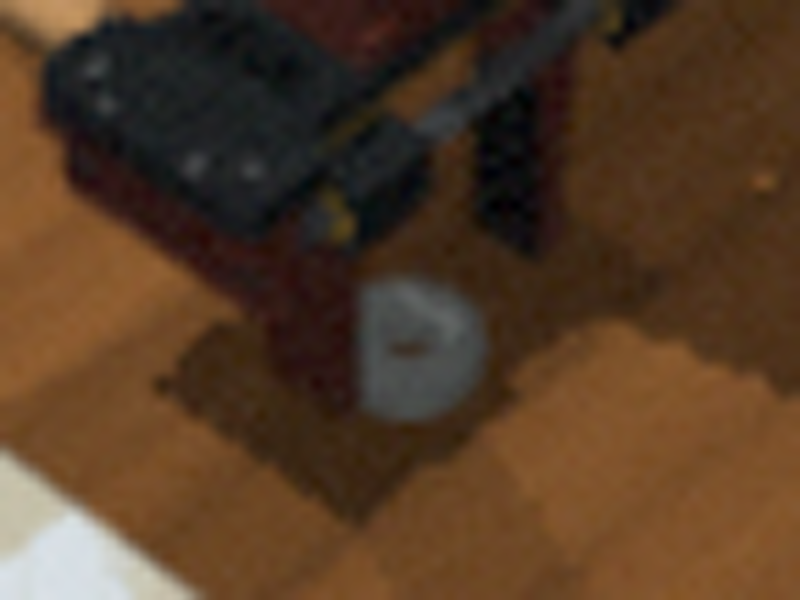

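```bash
python3 -m crank '[[[0.004,-0.002,-0.001],[0,0,0],0.06],[[0.006,0,0],[0,0,0],0.06],[[0.0065,0,0],[0,0,0],0.06],[[0,0,0],[0,0,0],0.06],[[0,0,0],[0,0,0],0.03],[[0,0,0],[0,0,0],0.03],[[0,0,0],[0,0,0],0.03],[[0,0,0],[0,0,0],0.03]]'
python3 -m crank '[[[0,0,0],[0,0,0],0.03],[[0,0,0],[0,0,0],0.03],[[0,0,0],[0,0,0],0.03],[[0,0,0],[0,0,0],0.03],[[-0.01,0,0],[0,0,0],0.03],[[-0.03,0,0],[0,0,0],0.03],[[-0.03,0,0],[0,0,0],0.03],[[-0.03,0,0],[0,0,0],0.03]]'
python3 - <<'E'
from h import *
goto([529,197,230],90)
s=cam("side")
crop(s,(323,190),50,"s3.png")
E
```

```text
t: 3.68
ee_pos: [676.9, -84.3, 1.5]
orientation: [-2.221, 0.0, 2.222]
ft_force: [0.2, 0.7, 0.0]
width: 36.9
t: 4.35
ee_pos: [676.6, -84.2, 102.9]
orientation: [-2.22, 0.0, 2.222]
ft_force: [0.1, -0.6, -1.2]
width: 35.6
ee [676.6 -84.2 102.9] t 4.35 w 35.6 tilt deg 0.05 jaw yaw -90.01 F [ 0.1 -0.6 -1.2]
tool shift m [-0.1269 -0.2812  0.1478] rows 10.0
turn [ 3.141e+00  0.000e+00 -1.000e-03] rows 27.0
turn [-0.     0.001  0.   ] rows 1.0
```

View pics/s3.png

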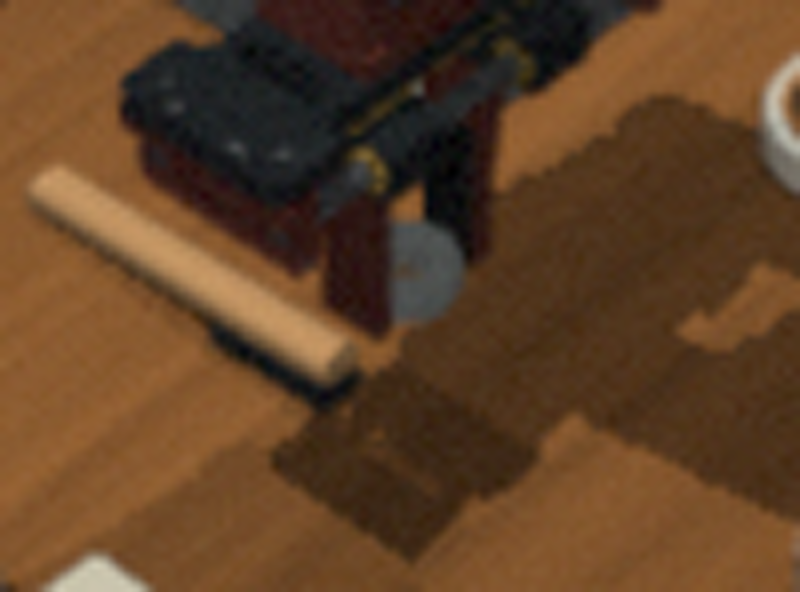

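```bash
cat >> h.py <<'E'
def gradfit(d,r,z,c0,span=10,ch=None,dr=3,step=1.0,sign=0):
    im=d["img"].astype(np.float32); im=im.mean(2) if ch is None else im[:,:,ch]
    im=cv2.GaussianBlur(im,(0,0),0.7)
    best=[]
    for dx in np.arange(-span,span+.1,step):
        for dy in np.arange(-span,span+.1,step):
            c=(c0[0]+dx,c0[1]+dy)
            a=proj(d,circ(c,r-dr,z,90)).astype(np.float32);b=proj(d,circ(c,r+dr,z,90)).astype(np.float32)
            A=cv2.remap(im,a[None,:,0],a[None,:,1],1)[0];B=cv2.remap(im,b[None,:,0],b[None,:,1],1)[0]
            g=B-A; sc=np.mean(np.abs(g)) if sign==0 else np.mean(sign*g)
            best.append((sc,*c))
    best.sort(reverse=True); return [tuple(np.round(b,1)) for b in best[:3]]
E
python3 - <<'E'
from h import *
import pickle; s,t=pickle.load(open("im0.pkl","rb"))
for n,d in(("side",s),("top",t)):
    for r in (70,62):
        print(n,r,gradfit(d,r,145,(529,197),ch=0,sign=1 if r==70 else -1),gradfit(d,r,145,(529,197),sign=1 if r==70 else -1))
    print(n,"cover",gradfit(d,79,19,(499,-194),sign=-1)[0],"disc",gradfit(d,48,4,(482,-382),sign=-1)[0],"spacer",gradfit(d,18,12,(677,-84),sign=-1,dr=2.5)[0])
im=s["img"].copy();im2=t["img"].copy()
for d,i in((s,im),(t,im2)):
    for r in(70,62):
        c=gradfit(d,70,145,(529,197),ch=0,sign=1)[0][1:]
        for p in proj(d,circ(c,r,145,200)): cv2.circle(i,tuple(np.round(p).astype(int)),0,(0,0,255),-1)
a=cv2.resize(im[235:335,225:345],None,fx=3.3,fy=3.3,interpolation=0);b=cv2.resize(im2[196:296,214:334],None,fx=3.3,fy=3.3,interpolation=0)
cv2.imwrite("pics/ov.png",np.hstack([a,b]))
E
```

```text
side 70 [(np.float64(47.4), np.float64(522.0), np.float64(204.0)), (np.float64(46.5), np.float64(523.0), np.float64(204.0)), (np.float64(46.5), np.float64(522.0), np.float64(203.0))] [(np.float64(56.0), np.float64(522.0), np.float64(204.0)), (np.float64(55.2), np.float64(523.0), np.float64(204.0)), (np.float64(55.0), np.float64(522.0), np.float64(203.0))]
side 62 [(np.float64(9.2), np.float64(521.0), np.float64(199.0)), (np.float64(9.1), np.float64(521.0), np.float64(200.0)), (np.float64(9.1), np.float64(521.0), np.float64(198.0))] [(np.float64(8.3), np.float64(521.0), np.float64(200.0)), (np.float64(8.2), np.float64(521.0), np.float64(199.0)), (np.float64(8.0), np.float64(521.0), np.float64(201.0))]
side cover (np.float64(66.5), np.float64(500.0), np.float64(-197.0)) disc (np.float64(60.4), np.float64(483.0), np.float64(-387.0)) spacer (np.float64(43.1), np.float64(679.0), np.float64(-88.0))
top 70 [(np.float64(56.1), np.float64(529.0), np.float64(194.0)), (np.float64(55.7), np.float64(530.0), np.float64(194.0)), (np.float64(55.2), np.float64(528.0), np.float64(194.0))] [(np.float64(57.9), np.float64(529.0), np.float64(194.0)), (np.float64(57.5), np.float64(530.0), np.float64(194.0)), (np.float64(57.4), np.float64(529.0), np.float64(195.0))]
top 62 [(np.float64(12.4), np.float64(527.0), np.float64(194.0)), (np.float64(12.3), np.float64(526.0), np.float64(194.0)), (np.float64(12.1), np.float64(526.0), np.float64(195.0))] [(np.float64(10.2), np.float64(527.0), np.float64(194.0)), (np.float64(10.1), np.float64(526.0), np.float64(195.0)), (np.float64(10.1), np.float64(526.0), np.float64(194.0))]
top cover (np.float64(90.6), np.float64(499.0), np.float64(-192.0)) disc (np.float64(81.5), np.float64(482.0), np.float64(-382.0)) spacer (np.float64(57.6), np.float64(677.0), np.float64(-83.0))
```

View pics/ov.png

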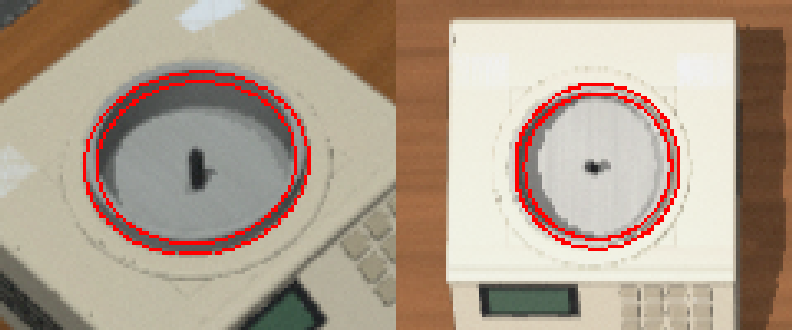

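```bash
python3 - <<'E'
from h import *
import pickle; s,t=pickle.load(open("im0.pkl","rb"))
im=cv2.resize(s["img"][241:325,229:341],None,fx=7,fy=7,interpolation=cv2.INTER_CUBIC)
for c,col in (((529,194.5),(0,0,255)),):
  for off in((0,0),(0.9,-1.2)):
    for r in(70,62):
        for p in proj(s,circ(c,r,145,400))+off: 
            q=tuple(np.round((p+0.5-[229,241])*7).astype(int)); cv2.circle(im,q,1,(0,0,255) if off[0] else (0,255,0),-1)
    for p in proj(s,[[*c,141],[*c,103]])+off:
        q=tuple(np.round((p+0.5-[229,241])*7).astype(int)); cv2.circle(im,q,4,(0,0,255) if off[0] else (0,255,0),1)
cv2.imwrite("pics/ov2.png",im[:600,:800])
im=cv2.resize(t["img"][204:288,218:330],None,fx=7,fy=7,interpolation=cv2.INTER_CUBIC)
for c,col in (((529,194.5),(0,0,255)),):
    for r in(70,62):
        for p in proj(t,circ(c,r,145,400)): 
            q=tuple(np.round((p+0.5-[218,204])*7).astype(int)); cv2.circle(im,q,1,(0,0,255) ,-1)
    for p in proj(t,[[*c,141],[*c,103]]):
        q=tuple(np.round((p+0.5-[218,204])*7).astype(int)); cv2.circle(im,q,4,(0,0,255) ,1)
cv2.imwrite("pics/ov3.png",im[:600,:800])
E
```

```text
(no output)
```

View pics/ov2.png

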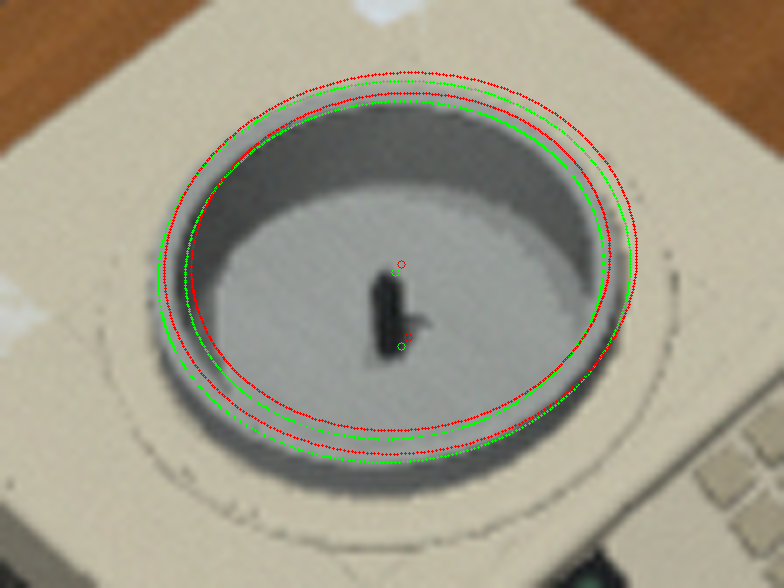

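View pics/ov3.png

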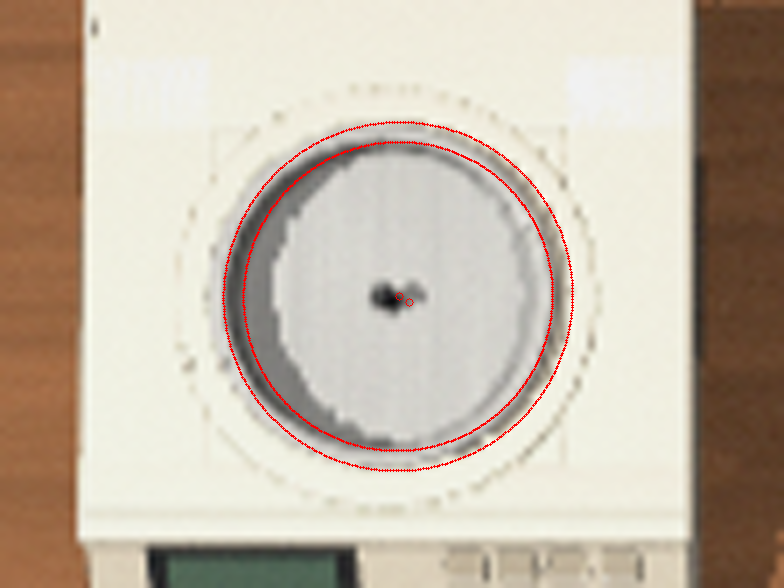

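```bash
python3 - <<'E'
from h import *
import pickle; s,t=pickle.load(open("im0.pkl","rb"))
for th in (6,10,14):
  m=lambda a,i:((a[:,:,2]-a[:,:,0])<th)
  out=[]
  for ds,sd in (([s],[(285,283)]),([t],[(274,246)]),([s,t],[(285,283),(274,246)])):
    ds2=[{**d,"img":cv2.GaussianBlur(d["img"],(0,0),0.6)} for d in ds]
    r=maskfit(ds2,sd,m,[(70,125,145)],[529,197,0],42,len(ds)>1,show="b%d_"%len(ds) if len(ds)>1 else None); out.append((r[0].round(1),r[1].round(2)))
  print(th,out)
L=np.hstack([cv2.imread(f"pics/b2_{i}.png") for i in (0,1)]);cv2.imwrite("pics/bb.png",L)
tip=tri([s,t],[(283.8,279.1),(271.9,245.5)]);print("raw",tip); print("corr",tri([s,t],[(282.9,280.3),(271.9,245.5)]),tri([s,t],[(283.3,292.0),(273.6,246.2)]))
print("at z:",atz(t,(271.9,245.5),141),atz(s,(282.9,280.3),141),atz(t,(273.6,246.2),103),atz(s,(283.3,292),103))
E
```

```text
6 [(array([532.4, 195.3]), np.float64(1.29)), (array([529.5, 177.4]), np.float64(3.01)), (array([539.7, 187.8,  81.8]), np.float64(2.49))]
10 [(array([531.6, 196.1]), np.float64(0.84)), (array([530.3, 201.6]), np.float64(1.29)), (array([530.1, 198. , 100.6]), np.float64(1.25))]
14 [(array([531.1, 196.5]), np.float64(0.5)), (array([526.7, 203.4]), np.float64(1.41)), (array([525.9, 201.6, 109.1]), np.float64(1.17))]
raw (array([528.4549295 , 199.96861524, 148.26091628]), [1.4573305010789495, 1.4573305010787776])
corr (array([529.35376174, 200.9313079 , 144.0311479 ]), [0.6841869731424378, 0.6841869731423165]) (array([530.58707971, 201.1426284 , 100.58269949]), [0.2453608678073258, 0.24536086780725314])
at z: [530.0974179  201.70663312 141.        ] [530.4603693  199.09115877 141.        ] [530.61110634 201.04040797 103.        ] [529.09912061 202.1064276  103.        ]
```

View pics/bb.png

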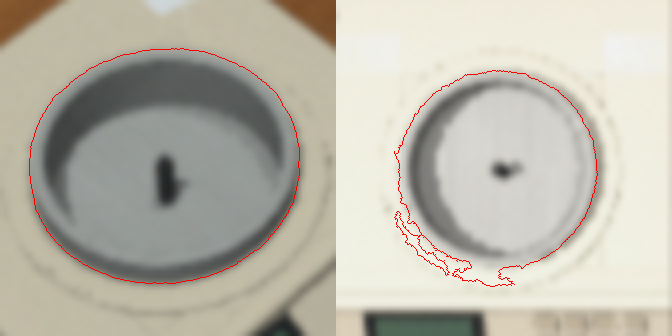

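```bash
python3 -m crank '[[[-0.016,-0.0285,0.0146],[0,0,0],0.03],[[-0.016,-0.0285,0.0146],[0,0,0],0.03],[[-0.016,-0.0285,0.0146],[0,0,0],0.03],[[-0.016,-0.0285,0.0146],[0,0,0],0.03],[[-0.016,-0.0285,0.0146],[0,0,0],0.03],[[-0.01,-0.0285,0.0146],[0,0,0],0.03],[[0,-0.0285,0.0146],[0,0,0],0.03],[[0,-0.0285,0.0146],[0,0,0],0.03]]'
python3 -m crank '[[[0,-0.0285,0.0146],[0,0,0],0.03],[[0,-0.0282,0.0152],[0,0,0],0.03],[[0,0,0],[0,0,0],0.03],[[0.006,0,0],[0,0,0],0.03],[[0.01,0,0],[0,0,0],0.03],[[0.01,0,0],[0,0,0],0.03],[[0,0,0],[0,0,0],0.03],[[0,0,0],[0,0,0],0.03]]'
python3 - <<'E'
from h import *
goto([530,200.5,150],90)
s=cam("side");t=cam("top")
crop(s,(285,270),50,"s4.png");crop(t,(274,246),60,"t4.png")
E
```

```text
t: 5.07
ee_pos: [560.0, 145.1, 193.3]
orientation: [-2.224, -0.0, 2.218]
ft_force: [0.0, 0.6, -0.6]
width: 36.0
t: 5.73
ee_pos: [530.1, 199.2, 164.2]
orientation: [-2.218, 0.003, 2.224]
ft_force: [-0.2, -0.1, -0.5]
width: 35.8
ee [530.1 199.2 164.2] t 5.73 w 35.8 tilt deg 0.15 jaw yaw -90.1 F [-0.2 -0.1 -0.5]
tool shift m [ 0.0142 -0.0013  0.0001] rows 1.0
turn [ 3.14e+00 -1.00e-03 -4.00e-03] rows 27.0
turn [-0.002  0.002 -0.001] rows 1.0
```

View pics/s4.png

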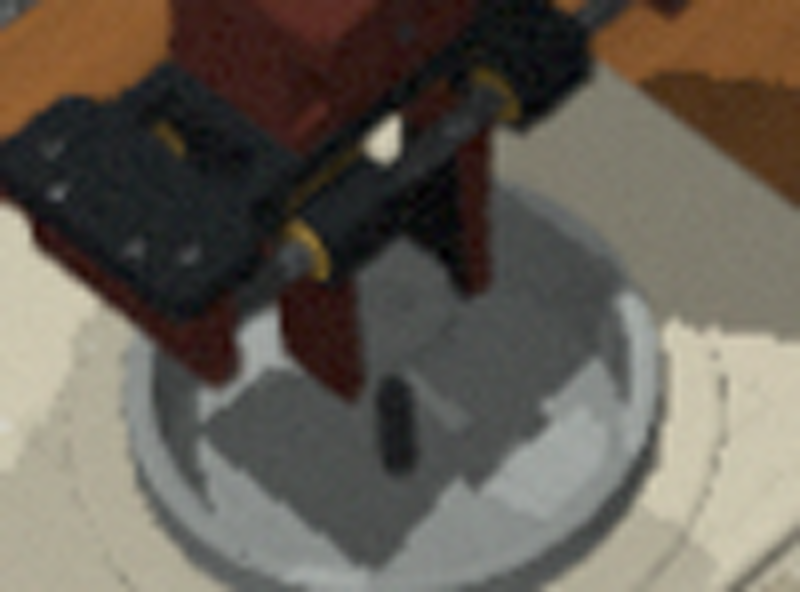

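View pics/t4.png

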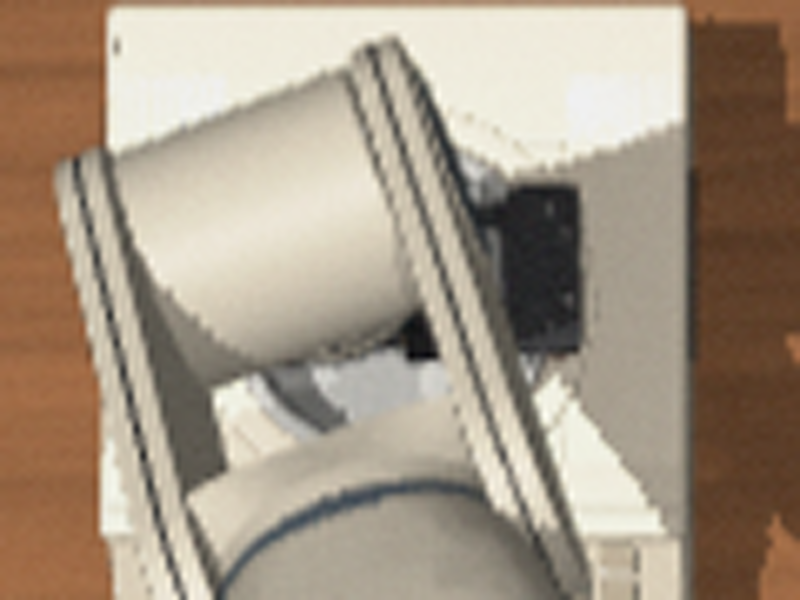

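```bash
python3 - <<'E'
from h import *
s=cam("side"); c=st()[0]["ee_pos"]; print(c)
f=lambda p:((proj(s,[p])[0]+.5-[235,233])*8).round(0)
for sy in (1,-1):
  for dy in (17.9,):
    for dx in (-10,10): print(sy,dy,dx,f([c[0]+dx,c[1]+sy*dy,c[2]]))
print("spacer c bottom/top",f([c[0],c[1],c[2]-1.5]),f([c[0],c[1],c[2]+10.5]))
for y in (199,200.5,202): print(y,"tip",f([530,y,141]),"foot",f([530,y,103]))
crop(s,(282,268),26,"s5.png")
E
```

```text
[530.86520294 199.93526465 165.54132637]
1 17.9 -10 [356. 390.]
1 17.9 10 [301. 347.]
-1 17.9 -10 [456. 307.]
-1 17.9 10 [400. 265.]
spacer c bottom/top [379. 331.] [376. 302.]
199 tip [389. 383.] foot [396. 467.]
200.5 tip [385. 387.] foot [392. 470.]
202 tip [381. 390.] foot [388. 474.]
```

View pics/s5.png

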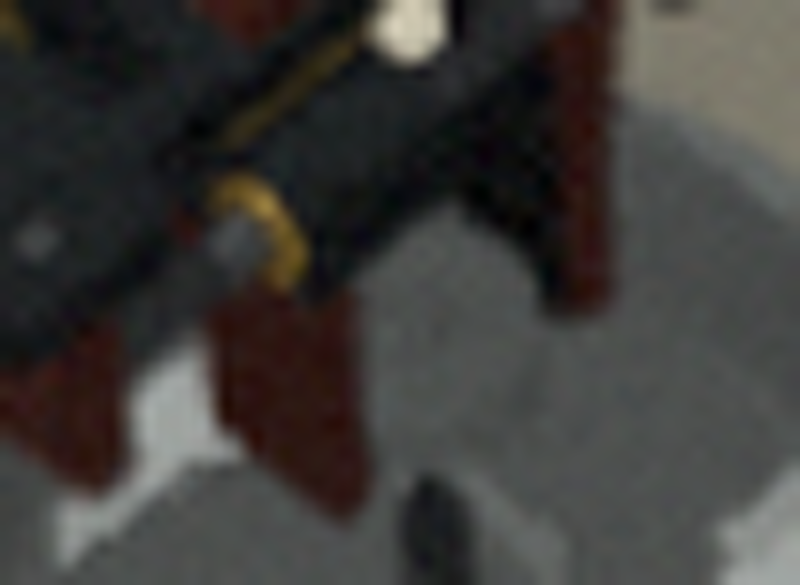

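```bash
python3 -m crank '[[[0.008,0,0],[0,0,0],0.03],[[0.008,0,0],[0,0,0],0.03],[[0.006,0,0],[0,0,0],0.03],[[0.006,0,0],[0,0,0],0.03],[[0.006,0,0],[0,0,0],0.03],[[0.004,0,0],[0,0,0],0.03],[[0,0,0],[0,0,0],0.03],[[0,0,0],[0,0,0],0.03]]'
python3 - <<'E'
from h import *
goto([530,200.5,104.5],90)
s=cam("side");crop(s,(285,275),40,"s6.png")
E
```

```text
t: 6.55
ee_pos: [530.3, 200.5, 127.3]
orientation: [2.221, -0.0, -2.222]
ft_force: [0.2, 0.3, -1.1]
width: 35.7
ee [530.3 200.5 127.3] t 6.55 w 35.7 tilt deg 0.03 jaw yaw -90.01 F [ 0.2  0.3 -1.1]
tool shift m [ 0.0228 -0.      0.0003] rows 1.0
turn [ 3.141e+00 -0.000e+00 -1.000e-03] rows 27.0
turn [-0.     0.001 -0.   ] rows 1.0
```

View pics/s6.png

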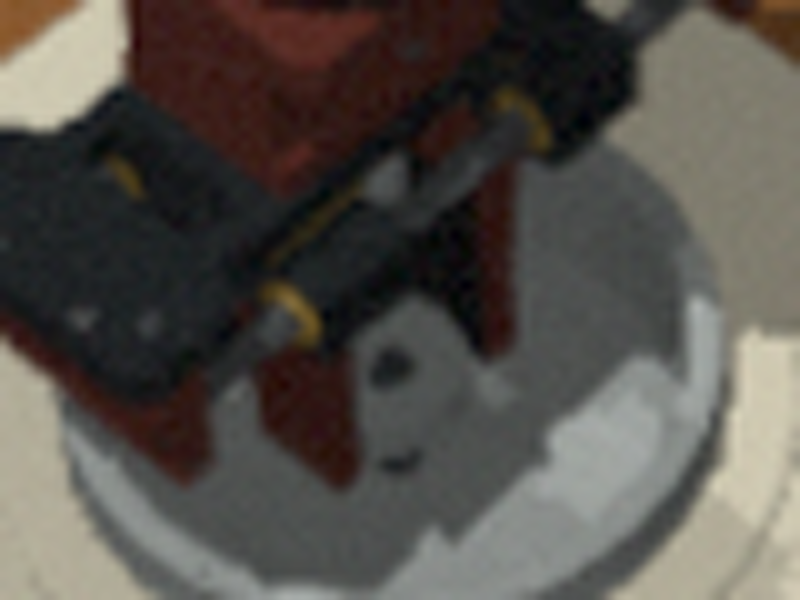

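The spacer is over the spindle tip without contact: the dark tip shows in the bore near (392,365) and the foot below near (400,462). I'll continue down to just above the floor.

```bash
python3 -m crank '[[[0.006,0,0],[0,0,0],0.03],[[0.006,0,0],[0,0,0],0.03],[[0.005,0,0],[0,0,0],0.03],[[0.003,0,0],[0,0,0],0.03],[[0.0015,0,0],[0,0,0],0.03],[[0,0,0],[0,0,0],0.03],[[0,0,0],[0,0,0],0.03],[[0,0,0],[0,0,0],0.03]]'
python3 -c "
from h import *
goto([530,200.5,104.5],90)"
```

```text
t: 7.27
ee_pos: [530.7, 200.5, 106.2]
orientation: [-2.222, 0.0, 2.221]
ft_force: [-0.3, -0.1, -0.7]
width: 35.5
ee [530.7 200.5 106.2] t 7.27 w 35.5 tilt deg 0.02 jaw yaw -90.01 F [-0.3 -0.1 -0.7]
tool shift m [0.0017 0.     0.0007] rows 1.0
turn [3.141e+00 0.000e+00 1.000e-03] rows 27.0
turn [-0. -0.  0.] rows 1.0
```

```bash
python3 -m crank '[[[0.001,0,0],[0,0,0],0.03],[[0.0008,0,0],[0,0,0],0.03],[[0,0,0],[0,0,0],0.03],[[0,0,0],[0,0,0],0.05],[[0,0,0],[0,0,0],0.05],[[0,0,0],[0,0,0],0.05],[[0,0,0],[0,0,0],0.05],[[0,0,0],[0,0,0],0.05]]'
python3 -m crank '[[[-0.006,0,0],[0,0,0],0.05],[[-0.02,0,0],[0,0,0],0.05],[[-0.03,0,0],[0,0,0],0.05],[[-0.03,0,0],[0,0,0],0.05],[[-0.03,0.03,0],[0,0,0],0.05],[[0,0.035,0],[0,0,0],0.05],[[0,0.035,0],[0,0,0],0.05],[[0,0.035,0],[0,0,0],0.05]]'
python3 - <<'E'
from h import *
goto([482,-382,150],90)
s=cam("side");t=cam("top");crop(s,(285,280),40,"s7.png");crop(t,(274,246),40,"t7.png")
E
```

```text
t: 7.93
ee_pos: [530.4, 200.5, 104.3]
orientation: [-2.221, 0.0, 2.221]
ft_force: [-0.1, 0.6, 0.5]
width: 50.3
t: 8.6
ee_pos: [530.6, 64.9, 221.1]
orientation: [2.223, 0.001, -2.219]
ft_force: [0.0, -0.4, 0.1]
width: 49.7
ee [530.6  64.9 221.1] t 8.6 w 49.7 tilt deg 0.12 jaw yaw -89.95 F [ 0.  -0.4  0.1]
tool shift m [0.0709 0.4469 0.0491] rows 12.0
turn [-3.141e+00 -0.000e+00 -3.000e-03] rows 27.0
turn [ 0.001 -0.002  0.   ] rows 1.0
```

View pics/s7.png

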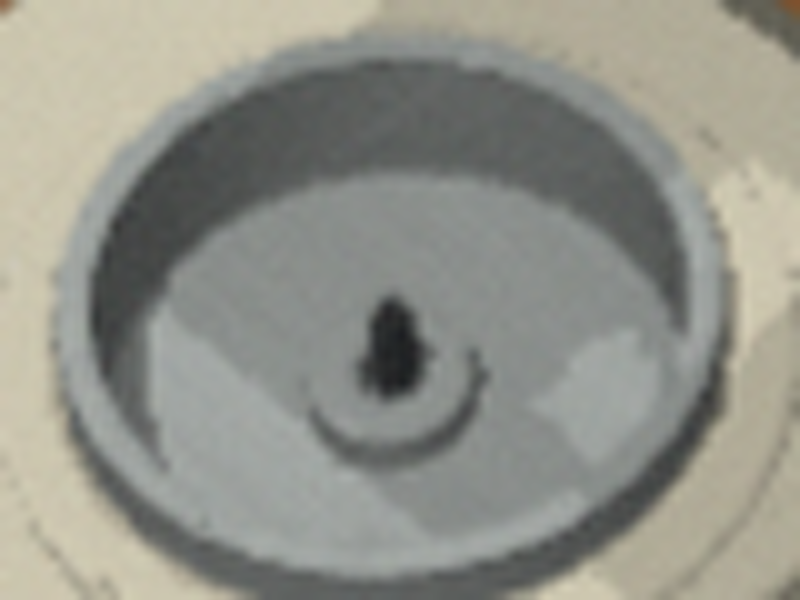

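View pics/t7.png

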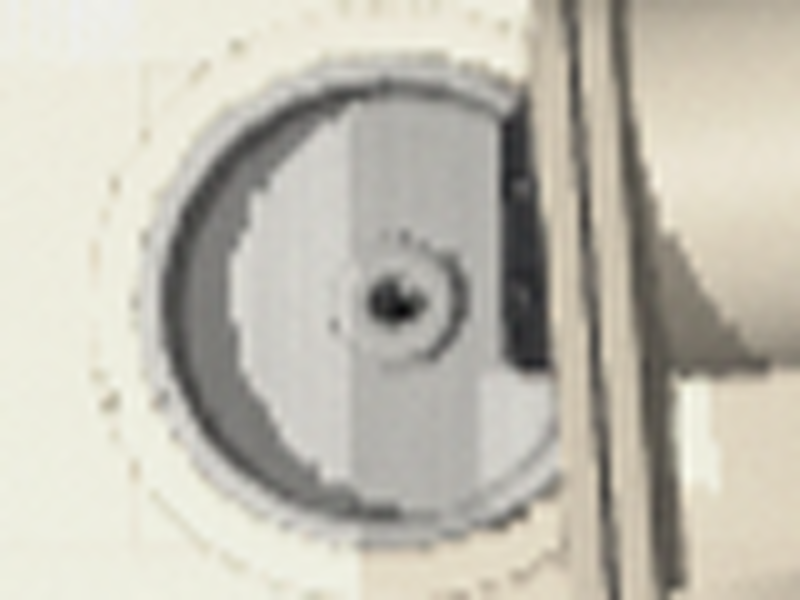

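```bash
python3 -m crank '[[[0,0.034,0.004],[0,0,0],0.056],[[0,0.034,0.004],[0,0,0],0.056],[[0,0.034,0.004],[0,0,0],0.056],[[0,0.034,0.004],[0,0,0],0.056],[[0,0.034,0.004],[0,0,0],0.056],[[0,0.034,0.004],[0,0,0],0.056],[[0,0.034,0.004],[0,0,0],0.056],[[0,0.034,0.004],[0,0,0],0.056]]'
python3 -m crank '[[[0.0,0.034,0.004],[0,0,0],0.056],[[0.02,0.034,0.004],[0,0,0],0.056],[[0.03,0.034,0.004],[0,0,0],0.056],[[0.03,0.034,0.004],[0,0,0],0.056],[[0.03,0.034,0],[0,0,0],0.056],[[0.03,0,0],[0,0,0],0.056],[[0.02,0,0],[0,0,0],0.056],[[0,0,0],[0,0,0],0.056]]'
python3 - <<'E'
from h import *
goto([482,-382.5,30],90)
s=cam("side");crop(s,(450,185),40,"s8.png")
o=(410,155)
c=st()[0]["ee_pos"];f=lambda p:((proj(s,[p])[0]+.5-o)*10).round(0)
for sy in (1,-1):
  for dx in (-10,10): print(sy,dx,f([c[0]+dx,c[1]+sy*28,c[2]]))
print("hub top",f([482,-382.5,22]))
E
```

```text
t: 9.37
ee_pos: [498.3, -207.1, 220.2]
orientation: [2.222, 0.0, -2.221]
ft_force: [0.8, 0.6, 0.4]
width: 55.6
t: 10.03
ee_pos: [480.7, -365.8, 63.0]
orientation: [-2.212, -0.004, 2.225]
ft_force: [-0.6, 0.7, -0.3]
width: 56.1
ee [ 480.7 -365.8   63. ] t 10.03 w 56.1 tilt deg 0.43 jaw yaw -90.06 F [-0.6  0.7 -0.3]
tool shift m [ 0.0329  0.0169 -0.0015] rows 1.0
turn [ 3.14   0.008 -0.009] rows 27.0
turn [-0.001  0.006  0.005] rows 1.0
1 -10 [371. 317.]
1 10 [307. 281.]
-1 -10 [490. 208.]
-1 10 [427. 173.]
hub top [405. 329.]
```

View pics/s8.png

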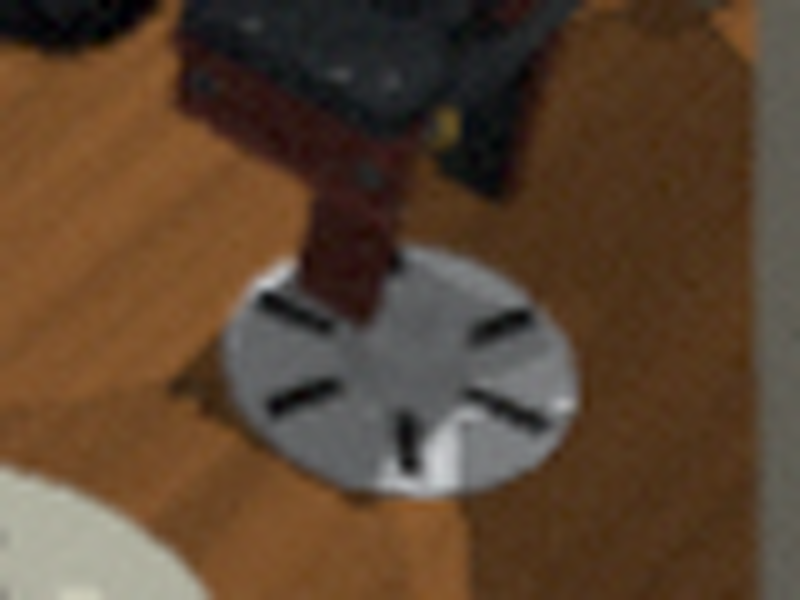

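```bash
python3 -m crank '[[[0,0.01,-0.0015],[0,0,0],0.056],[[0,0.007,0],[0,0.003,0.003],0.056],[[0.01,0,0],[0,0,0],0.056],[[0.01,0,0],[0,0,0],0.056],[[0.009,0,0],[0,0,0],0.056],[[0,0,0],[0,0,0],0.056],[[0,0,0],[0,0,0],0.056],[[0,0,0],[0,0,0],0.056]]'
python3 - <<'E'
from h import *
goto([482,-382.8,6.5],90)
s=cam("side");crop(s,(450,185),40,"s9.png")
E
```

```text
t: 10.75
ee_pos: [484.5, -384.3, 38.0]
orientation: [2.223, -0.003, -2.217]
ft_force: [-0.4, 0.3, -0.3]
width: 56.2
ee [ 484.5 -384.3   38. ] t 10.75 w 56.2 tilt deg 0.21 jaw yaw -90.0 F [-0.4  0.3 -0.3]
tool shift m [ 0.0315 -0.0016  0.0026] rows 1.0
turn [ 3.142 -0.004  0.004] rows 27.0
turn [-0.    -0.003 -0.003] rows 1.0
```

View pics/s9.png

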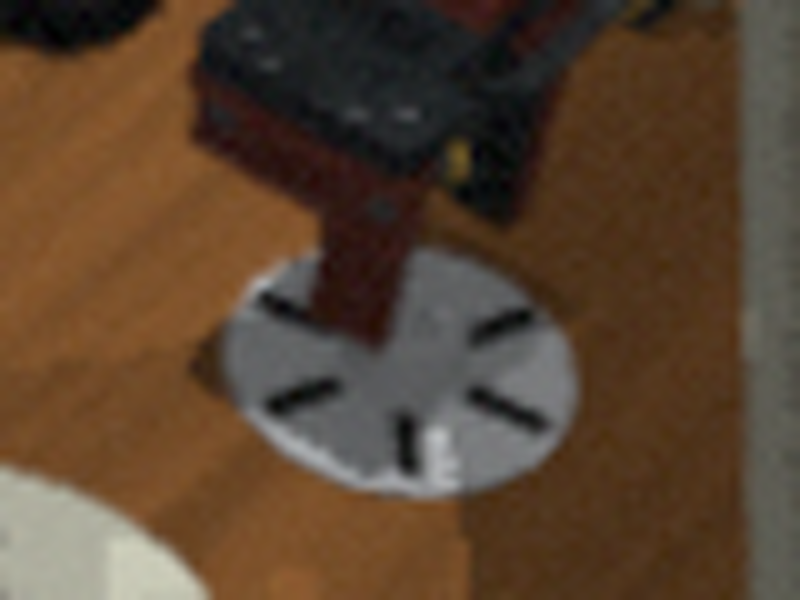

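```bash
python3 -m crank '[[[0.004,-0.0015,0.0025],[0,-0.003,-0.003],0.056],[[0.006,0,0],[0,0,0],0.056],[[0.006,0,0],[0,0,0],0.056],[[0.006,0,0],[0,0,0],0.056],[[0.005,0,0],[0,0,0],0.056],[[0.004,0,0],[0,0,0],0.056],[[0,0,0],[0,0,0],0.056],[[0,0,0],[0,0,0],0.056]]'
python3 - <<'E'
from h import *
goto([482,-382.8,6.5],90)
s=cam("side");crop(s,(450,185),40,"s10.png")
E
```

```text
t: 11.47
ee_pos: [481.9, -382.9, 6.8]
orientation: [-2.22, -0.0, 2.222]
ft_force: [0.9, -0.6, 0.9]
width: 55.9
ee [ 481.9 -382.9    6.8] t 11.47 w 55.9 tilt deg 0.04 jaw yaw -90.01 F [ 0.9 -0.6  0.9]
tool shift m [ 0.0003 -0.0001 -0.0001] rows 1.0
turn [ 3.141e+00  1.000e-03 -1.000e-03] rows 27.0
turn [-0.     0.001  0.   ] rows 1.0
```

View pics/s10.png

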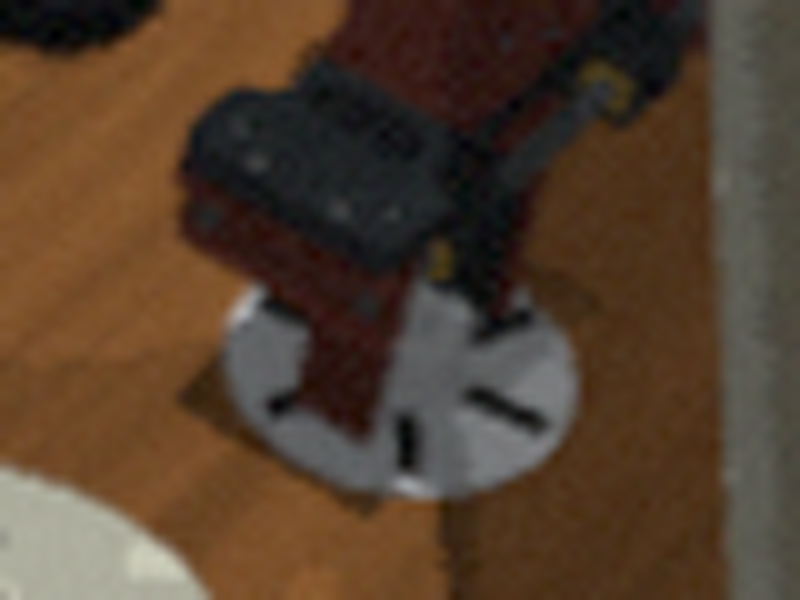

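The fingers straddle the hub, so I'll close and lift.

```bash
python3 -m crank '[[[0,0,0],[0,0,0],0.028],[[0,0,0],[0,0,0],0.028],[[0,0,0],[0,0,0],0.028],[[0,0,0],[0,0,0],0.028],[[0,0,0],[0,0,0],0.028],[[0,0,0],[0,0,0],0.028],[[0,0,0],[0,0,0],0.028],[[0,0,0],[0,0,0],0.028]]'
python3 -m crank '[[[-0.005,0,0],[0,0,0],0.028],[[-0.01,0,0],[0,0,0],0.028],[[-0.02,0,0],[0,0,0],0.028],[[-0.03,0,0],[0,0,0],0.028],[[-0.03,0,0],[0,0,0],0.028],[[-0.03,0,0],[0,0,0],0.028],[[-0.02,0,0],[0,0,0],0.028],[[0,0,0],[0,0,0],0.028]]'
python3 - <<'E'
from h import *
goto([530.6,200.5,220],90)
s=cam("side");crop(s,(445,140),50,"s11.png")
E
```

```text
t: 12.18
ee_pos: [482.2, -383.3, 7.5]
orientation: [2.222, -0.001, -2.221]
ft_force: [-0.4, 0.0, 2.7]
width: 34.1
t: 12.85
ee_pos: [484.3, -384.9, 157.7]
orientation: [2.226, -0.006, -2.212]
ft_force: [0.7, -0.3, -2.0]
width: 33.7
ee [ 484.3 -384.9  157.7] t 12.85 w 33.7 tilt deg 0.48 jaw yaw -90.01 F [ 0.7 -0.3 -2. ]
tool shift m [-0.0651 -0.585  -0.0466] rows 16.0
turn [ 3.141 -0.008  0.01 ] rows 27.0
turn [-0.    -0.006 -0.005] rows 1.0
```

View pics/s11.png

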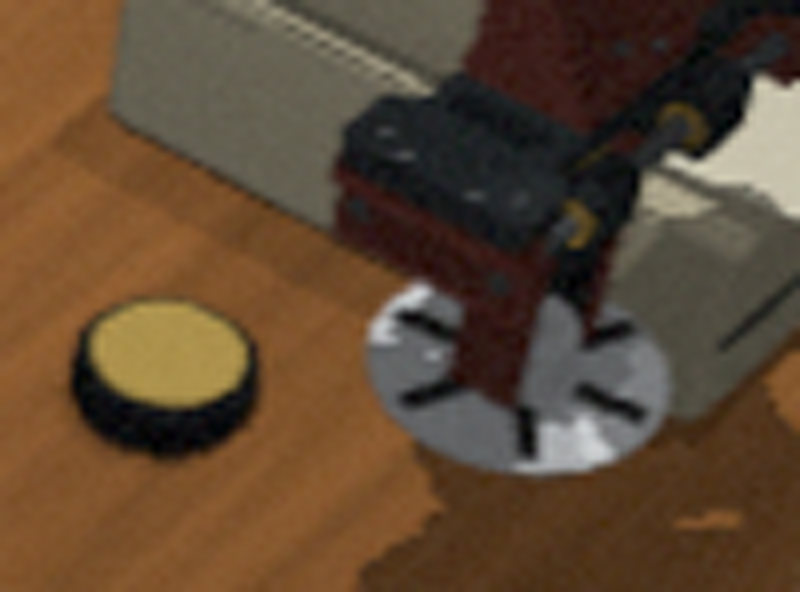

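```bash
python3 -m crank '[[[-0.008,-0.032,-0.0026],[0,0,0],0.028],[[-0.008,-0.032,-0.0026],[0,0,0],0.028],[[-0.008,-0.032,-0.0026],[0,0,0],0.028],[[-0.008,-0.032,-0.0026],[0,0,0],0.028],[[-0.008,-0.032,-0.0026],[0,0,0],0.028],[[-0.008,-0.032,-0.0026],[0,0,0],0.028],[[-0.008,-0.032,-0.0026],[0,0,0],0.028],[[-0.008,-0.032,-0.0026],[0,0,0],0.028]]'
python3 -m crank '[[[0,-0.032,-0.0026],[0,0,0],0.028],[[0,-0.032,-0.0026],[0,0,0],0.028],[[0,-0.032,-0.0026],[0,0,0],0.028],[[0,-0.032,-0.0026],[0,0,0],0.028],[[0,-0.032,-0.0026],[0,0,0],0.028],[[0,-0.032,-0.0026],[0,0,0],0.028],[[0,-0.032,-0.0026],[0,0,0],0.028],[[0,-0.032,-0.0026],[0,0,0],0.028]]'
python3 -m crank '[[[0,-0.032,-0.0026],[0,0,0],0.028],[[0,-0.025,-0.0025],[0,0,0],0.028],[[0,-0.01,0],[0,0,0],0.028],[[0,0,0],[0,0,0],0.028],[[0.0,0,0],[0,0,0],0.028],[[0,0,0],[0,0,0],0.028],[[0,0,0],[0,0,0],0.028],[[0,0,0],[0,0,0],0.028]]'
python3 - <<'E'
from h import *
goto([530.6,200.5,160],90)
E
```

```text
t: 13.57
ee_pos: [501.7, -125.3, 214.9]
orientation: [-2.217, -0.001, 2.224]
ft_force: [0.5, 0.2, -1.7]
width: 33.6
t: 14.23
ee_pos: [522.5, 130.3, 214.5]
orientation: [2.218, -0.001, -2.225]
ft_force: [0.8, 0.1, -0.8]
width: 33.6
t: 14.9
ee_pos: [528.9, 194.7, 216.2]
orientation: [-2.22, 0.002, 2.221]
ft_force: [-0.2, 0.8, -1.7]
width: 33.5
ee [528.9 194.7 216.2] t 14.9 w 33.5 tilt deg 0.02 jaw yaw -90.1 F [-0.2  0.8 -1.7]
tool shift m [ 0.0562 -0.0059 -0.0017] rows 2.0
turn [ 3.14 -0.   -0.  ] rows 27.0
turn [-0.002  0.    -0.   ] rows 1.0
```

```bash
python3 -m crank '[[[0.01,-0.006,-0.0017],[0,0,0],0.028],[[0.012,0,0],[0,0,0],0.028],[[0.012,0,0],[0,0,0],0.028],[[0.01,0,0],[0,0,0],0.028],[[0.006,0,0],[0,0,0],0.028],[[0,0,0],[0,0,0],0.028],[[0,0,0],[0,0,0],0.028],[[0,0,0],[0,0,0],0.028]]'
python3 - <<'E'
from h import *
goto([530.6,200.5,127],90)
s=cam("side");crop(s,(285,270),40,"s12.png")
E
```

```text
t: 15.57
ee_pos: [530.9, 202.0, 166.4]
orientation: [-2.222, 0.0, 2.221]
ft_force: [0.0, -0.6, -1.4]
width: 33.7
ee [530.9 202.  166.4] t 15.57 w 33.7 tilt deg 0.02 jaw yaw -90.01 F [ 0.  -0.6 -1.4]
tool shift m [0.0394 0.0015 0.0003] rows 2.0
turn [3.141e+00 0.000e+00 1.000e-03] rows 27.0
turn [-0. -0.  0.] rows 1.0
```

View pics/s12.png

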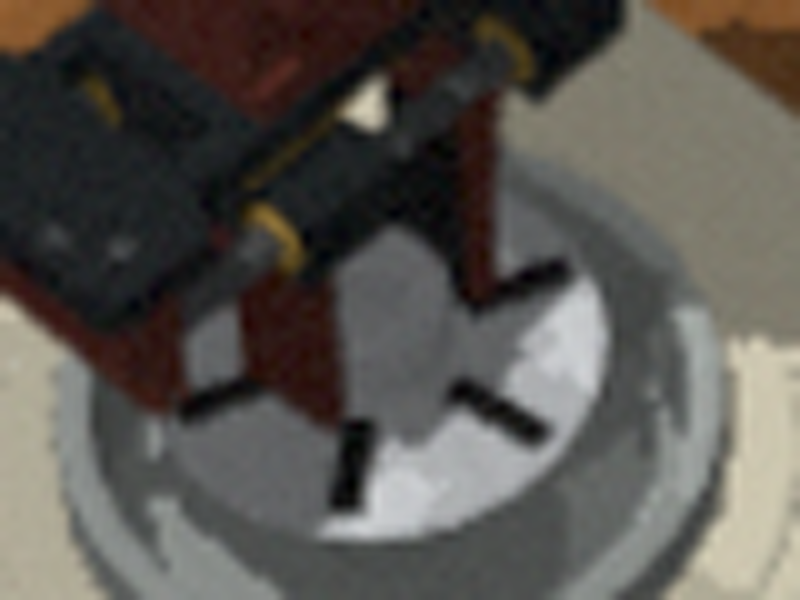

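```bash
python3 -m crank '[[[0.006,0.0015,0],[0,0,0],0.028],[[0.006,0,0],[0,0,0],0.028],[[0.005,0,0],[0,0,0],0.028],[[0.004,0,0],[0,0,0],0.028],[[0.004,0,0],[0,0,0],0.028],[[0,0,0],[0,0,0],0.028],[[0,0,0],[0,0,0],0.028],[[0,0,0],[0,0,0],0.028]]'
python3 - <<'E'
from h import *
goto([530.6,200.5,122.5],90)
s=cam("side");crop(s,(285,270),40,"s13.png")
E
```

```text
t: 16.28
ee_pos: [530.7, 200.5, 141.3]
orientation: [-2.221, 0.0, 2.221]
ft_force: [-0.2, 0.6, -2.0]
width: 33.7
ee [530.7 200.5 141.3] t 16.28 w 33.7 tilt deg 0.01 jaw yaw -90.01 F [-0.2  0.6 -2. ]
tool shift m [ 0.0188 -0.      0.0001] rows 1.0
turn [3.141 0.    0.   ] rows 27.0
turn [-0. -0.  0.] rows 1.0
```

View pics/s13.png

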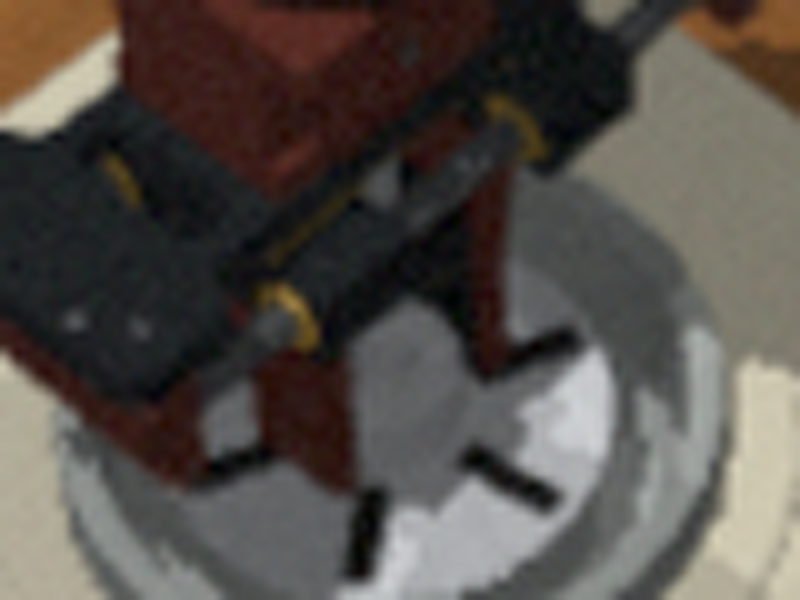

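```bash
python3 -m crank '[[[0.005,0,0],[0,0,0],0.028],[[0.005,0,0],[0,0,0],0.028],[[0.004,0,0],[0,0,0],0.028],[[0.003,0,0],[0,0,0],0.028],[[0.0015,0,0],[0,0,0],0.028],[[0,0,0],[0,0,0],0.028],[[0,0,0],[0,0,0],0.028],[[0,0,0],[0,0,0],0.028]]'
python3 -c "
from h import *
goto([530.6,200.5,122],90)"
```

```text
t: 17.0
ee_pos: [530.7, 200.4, 122.6]
orientation: [-2.221, 0.0, 2.221]
ft_force: [0.1, 1.1, -1.5]
width: 33.7
ee [530.7 200.4 122.6] t 17.0 w 33.7 tilt deg 0.0 jaw yaw -90.01 F [ 0.1  1.1 -1.5]
tool shift m [ 0.0006 -0.0001  0.0001] rows 1.0
turn [3.141 0.    0.   ] rows 27.0
turn [-0. -0.  0.] rows 1.0
```

```bash
python3 -m crank '[[[0.0006,0,0],[0,0,0],0.028],[[0,0,0],[0,0,0],0.028],[[0,0,0],[0,0,0],0.045],[[0,0,0],[0,0,0],0.045],[[0,0,0],[0,0,0],0.045],[[0,0,0],[0,0,0],0.045],[[0,0,0],[0,0,0],0.045],[[0,0,0],[0,0,0],0.045]]'
python3 -m crank '[[[-0.006,0,0],[0,0,0],0.045],[[-0.02,0,0],[0,0,0],0.045],[[-0.03,0,0],[0,0,0],0.045],[[-0.03,0,0],[0,0,0],0.045],[[-0.02,0.03,0.003],[0,0,0],0.045],[[0,0.035,0.003],[0,0,0],0.045],[[0,0.035,0.003],[0,0,0],0.045],[[0,0.035,0.003],[0,0,0],0.045]]'
python3 - <<'E'
from h import *
goto([499,-194,140],90)
s=cam("side");t=cam("top");crop(s,(285,280),40,"s14.png");crop(t,(274,246),40,"t14.png")
E
```

```text
t: 17.67
ee_pos: [530.6, 200.4, 122.1]
orientation: [-2.221, 0.0, 2.221]
ft_force: [0.0, 0.3, 1.2]
width: 44.8
t: 18.33
ee_pos: [518.5, 64.3, 229.3]
orientation: [2.223, 0.001, -2.219]
ft_force: [0.0, 0.4, 0.3]
width: 44.8
ee [518.5  64.3 229.3] t 18.33 w 44.8 tilt deg 0.11 jaw yaw -89.95 F [0.  0.4 0.3]
tool shift m [0.0892 0.2583 0.0199] rows 8.0
turn [-3.141e+00 -0.000e+00 -3.000e-03] rows 27.0
turn [ 0.001 -0.002  0.   ] rows 1.0
```

View pics/s14.png

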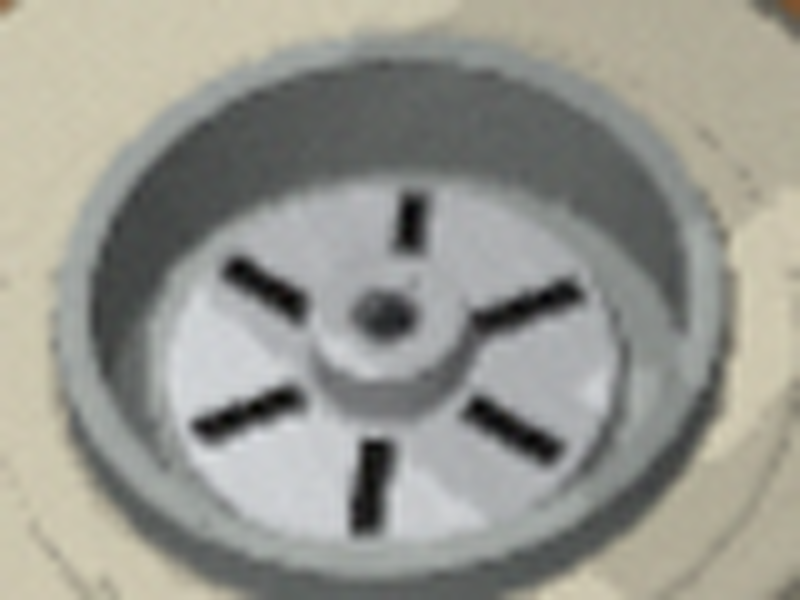

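View pics/t14.png

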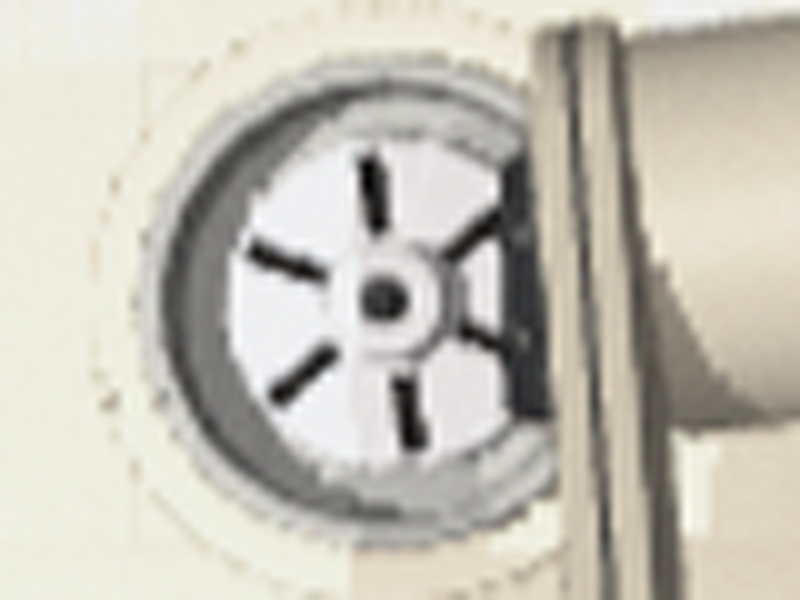

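```bash
python3 - <<'E'
from h import *
s=cam("side");t=cam("top")
print(tri([s,t],[(405.2-.3,208.2),(409.6,253.5)]),atz(s,(404.9,208.2),75),atz(t,(409.6,253.5),75))
crop(s,(404,222),32,"s15.png");crop(t,(406,255),32,"t15.png")
E
```

```text
(array([ 500.23611003, -194.00269985,   74.12156867]), [0.0851678327542529, 0.08516783275420625]) [ 499.73746586 -193.32070908   75.        ] [ 500.26512961 -193.829307     75.        ]
```

View pics/s15.png

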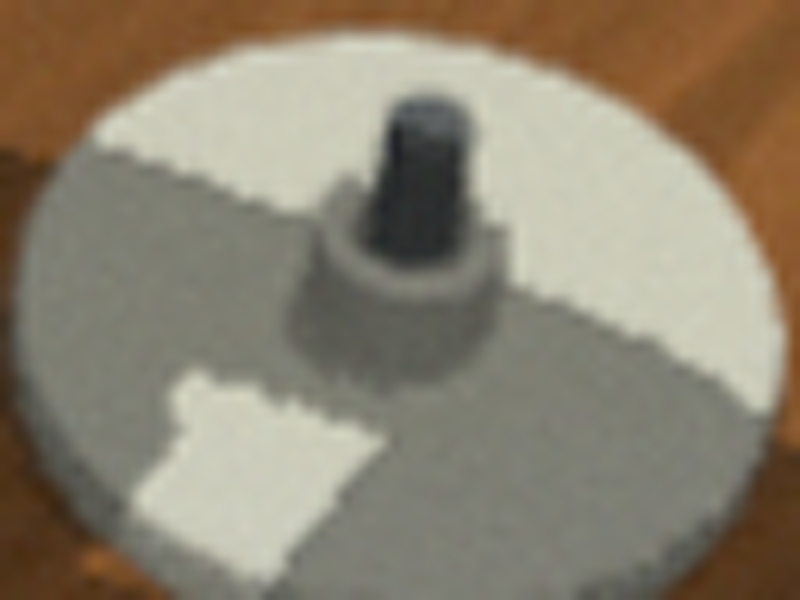

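View pics/t15.png

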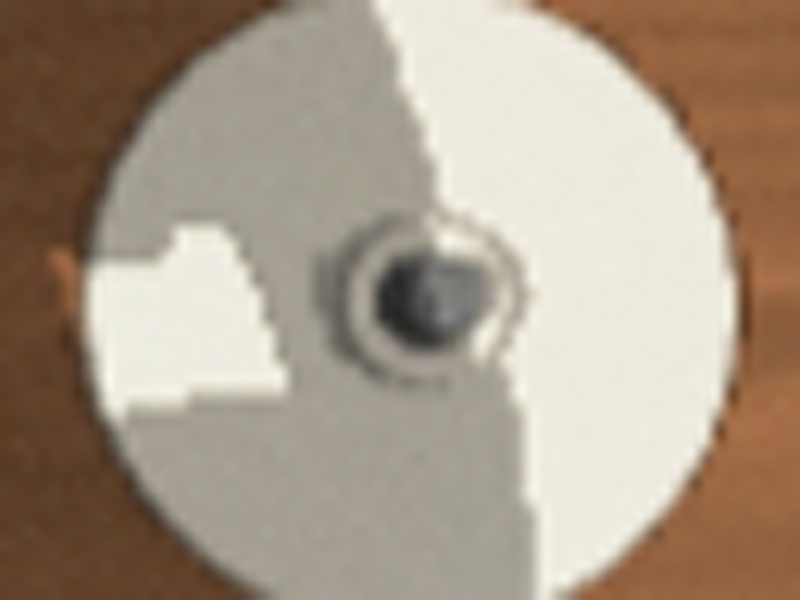

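```bash
python3 -m crank '[[[0,0.031,0.0023],[0,0,0],0.045],[[0,0.031,0.0023],[0,0,0],0.045],[[0,0.031,0.0023],[0,0,0],0.045],[[0.01,0.031,0.0023],[0,0,0],0.045],[[0.02,0.031,0.0023],[0,0,0],0.045],[[0.02,0.031,0.0023],[0,0,0],0.045],[[0.02,0.031,0.0023],[0,0,0],0.045],[[0.02,0.031,0.0023],[0,0,0],0.045]]'
python3 -m crank '[[[0.02,0.01,0],[0,0,0],0.045],[[0.01,0,0],[0,0,0],0.045],[[0,0,0],[0,0,0],0.045],[[0,0,0],[0,0,0],0.045],[[0,0,0],[0,0,0],0.045],[[0,0,0],[0,0,0],0.045],[[0,0,0],[0,0,0],0.045],[[0,0,0],[0,0,0],0.045]]'
python3 - <<'E'
from h import *
goto([499.8,-193.8,49],90)
s=cam("side")
crop(s,(404,200),40,"s16.png")
c=st()[0]["ee_pos"];f=lambda p:((proj(s,[p])[0]+.5-[364,170])*10).round(0)
for sy in (1,-1):
  for dx in (-10,10): print(sy,dx,f([c[0]+dx,c[1]+sy*22.4,c[2]]))
E
```

```text
t: 19.2
ee_pos: [500.9, -182.9, 137.5]
orientation: [2.222, 0.002, -2.22]
ft_force: [0.1, 0.3, -0.3]
width: 44.8
t: 19.87
ee_pos: [500.8, -192.2, 109.0]
orientation: [2.222, 0.0, -2.219]
ft_force: [-0.2, -0.7, -0.2]
width: 44.8
ee [ 500.8 -192.2  109. ] t 19.87 w 44.8 tilt deg 0.09 jaw yaw -89.95 F [-0.2 -0.7 -0.2]
tool shift m [0.06   0.0016 0.0011] rows 2.0
turn [-3.141e+00  1.000e-03 -2.000e-03] rows 27.0
turn [ 0.001 -0.001 -0.001] rows 1.0
1 -10 [401. 361.]
1 10 [336. 321.]
-1 -10 [512. 264.]
-1 10 [446. 225.]
```

View pics/s16.png

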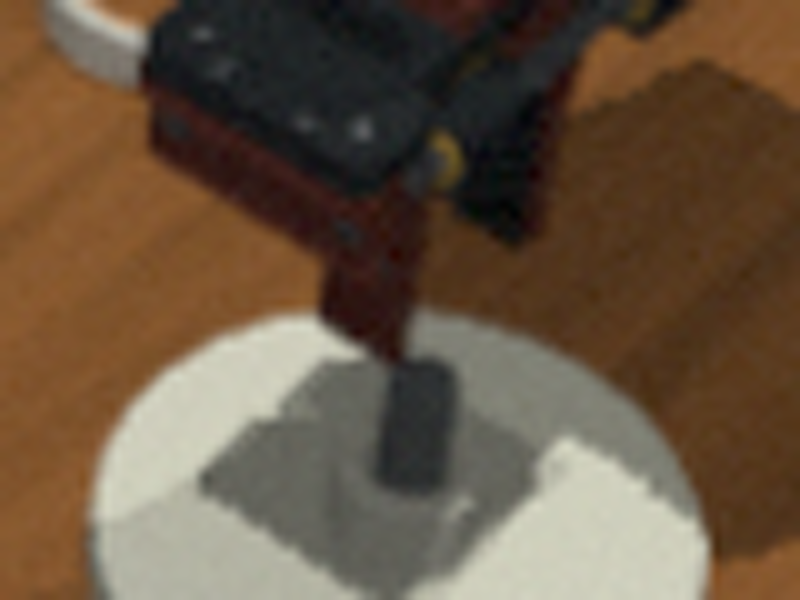

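```bash
python3 -m crank '[[[0.01,0.0016,0.001],[0,0,0],0.045],[[0.01,0,0],[0,0,0],0.045],[[0.01,0,0],[0,0,0],0.045],[[0.01,0,0],[0,0,0],0.045],[[0.01,0,0],[0,0,0],0.045],[[0.006,0,0],[0,0,0],0.045],[[0.004,0,0],[0,0,0],0.045],[[0,0,0],[0,0,0],0.045]]'
python3 -m crank '[[[0,0,0],[0,0,0],0.045],[[0,0,0],[0,0,0],0.045],[[0,0,0],[0,0,0],0.045],[[0,0,0],[0,0,0],0.045],[[0,0,0],[0,0,0],0.045],[[0,0,0],[0,0,0],0.045],[[0,0,0],[0,0,0],0.045],[[0,0,0],[0,0,0],0.045]]'
python3 - <<'E'
from h import *
goto([499.8,-193.8,49],90)
s=cam("side")
crop(s,(404,208),40,"s17.png")
E
```

```text
t: 20.58
ee_pos: [498.5, -194.0, 46.9]
orientation: [-2.219, -0.0, 2.223]
ft_force: [0.5, 0.1, -0.5]
width: 45.2
t: 21.25
ee_pos: [499.2, -194.2, 48.2]
orientation: [-2.221, 0.0, 2.221]
ft_force: [-0.4, -0.2, 0.9]
width: 45.2
ee [ 499.2 -194.2   48.2] t 21.25 w 45.2 tilt deg 0.01 jaw yaw -90.01 F [-0.4 -0.2  0.9]
tool shift m [-0.0008 -0.0004 -0.0006] rows 1.0
turn [ 3.141 -0.     0.   ] rows 27.0
turn [-0. -0. -0.] rows 1.0
```

View pics/s17.png

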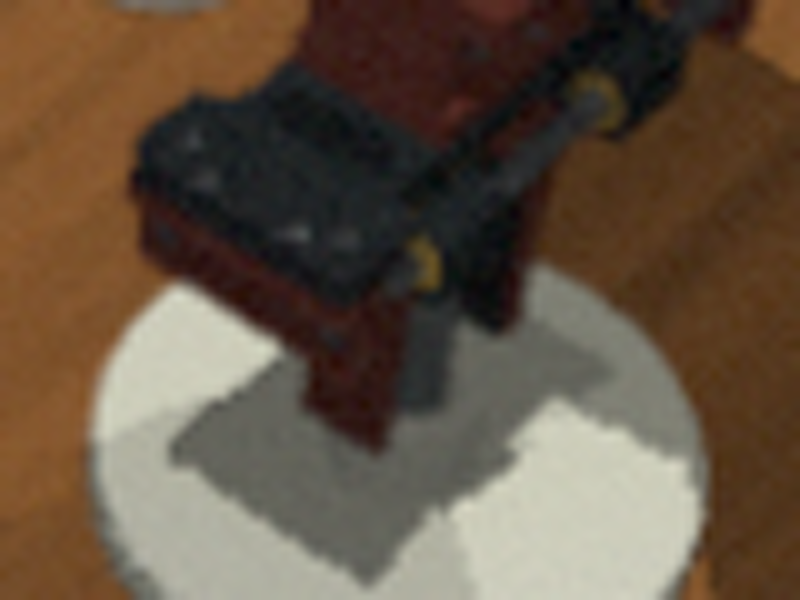

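```bash
python3 -m crank '[[[-0.001,0,-0.0006],[0,0,0],0.045],[[0,0,0],[0,0,0],0.012],[[0,0,0],[0,0,0],0.012],[[0,0,0],[0,0,0],0.012],[[0,0,0],[0,0,0],0.012],[[0,0,0],[0,0,0],0.012],[[0,0,0],[0,0,0],0.012],[[0,0,0],[0,0,0],0.012]]'
python3 -m crank '[[[0,0,0],[0,0,0],0.012],[[0,0,0],[0,0,0],0.012],[[-0.003,0,0],[0,0,0],0.012],[[-0.005,0,0],[0,0,0],0.012],[[-0.008,0,0],[0,0,0],0.012],[[-0.008,0,0],[0,0,0],0.012],[[-0.004,0,0],[0,0,0],0.012],[[0,0,0],[0,0,0],0.012]]'
python3 - <<'E'
from h import *
goto([530.6,200.4,240],90)
s=cam("side")
crop(s,(404,200),50,"s18.png")
E
```

```text
t: 21.97
ee_pos: [499.7, -194.2, 49.1]
orientation: [-2.221, 0.0, 2.221]
ft_force: [0.1, 0.2, -1.2]
width: 17.6
t: 22.63
ee_pos: [500.6, -194.6, 78.6]
orientation: [2.224, -0.001, -2.218]
ft_force: [0.8, -0.5, -2.2]
width: 17.2
ee [ 500.6 -194.6   78.6] t 22.63 w 17.2 tilt deg 0.14 jaw yaw -90.01 F [ 0.8 -0.5 -2.2]
tool shift m [-0.1617 -0.3948 -0.0303] rows 12.0
turn [ 3.141e+00 -2.000e-03  4.000e-03] rows 27.0
turn [-0.    -0.002 -0.001] rows 1.0
```

View pics/s18.png

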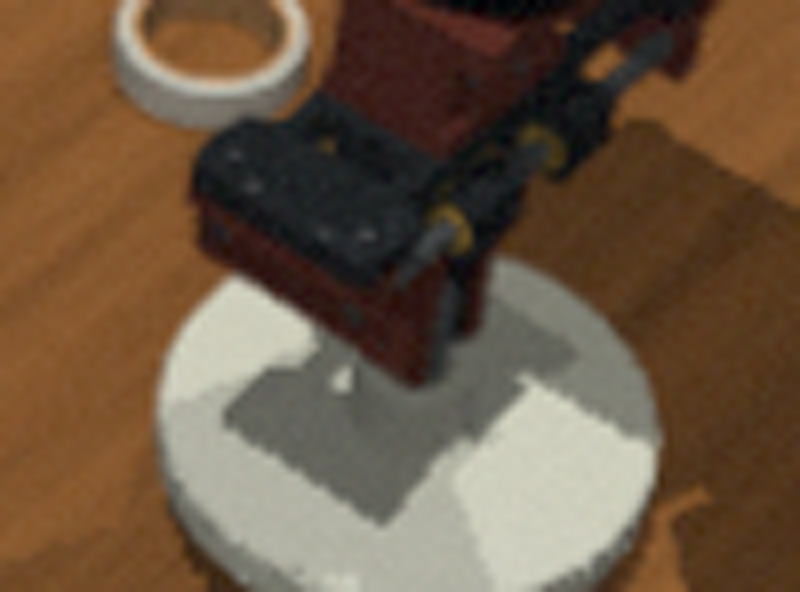

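```bash
python3 -m crank '[[[-0.007,0,0],[0,0,0],0.012],[[-0.013,0,0],[0,0,0],0.012],[[-0.018,-0.005,0],[0,0,0],0.012],[[-0.02,-0.01,0],[0,0,0],0.012],[[-0.02,-0.015,-0.001],[0,0,0],0.012],[[-0.02,-0.02,-0.0015],[0,0,0],0.012],[[-0.02,-0.022,-0.0015],[0,0,0],0.012],[[-0.018,-0.023,-0.0015],[0,0,0],0.012]]'
python3 -m crank '[[[-0.013,-0.023,-0.0015],[0,0,0],0.012],[[-0.008,-0.023,-0.0015],[0,0,0],0.012],[[-0.003,-0.023,-0.0015],[0,0,0],0.012],[[0,-0.023,-0.0015],[0,0,0],0.012],[[0,-0.023,-0.0015],[0,0,0],0.012],[[0,-0.023,-0.0015],[0,0,0],0.012],[[0,-0.023,-0.0015],[0,0,0],0.012],[[0,-0.023,-0.0015],[0,0,0],0.012]]'
python3 - <<'E'
from h import *
goto([530.6,200.4,225],90)
s=cam("side")
crop(s,(340,200),100,"s19.png")
E
```

```text
t: 23.35
ee_pos: [505.0, -98.5, 214.4]
orientation: [-2.221, 0.001, 2.221]
ft_force: [0.5, -0.3, -3.2]
width: 17.3
t: 24.02
ee_pos: [516.8, 85.9, 237.2]
orientation: [-2.221, 0.0, 2.222]
ft_force: [0.1, -0.1, -3.3]
width: 17.3
ee [516.8  85.9 237.2] t 24.02 w 17.3 tilt deg 0.03 jaw yaw -90.01 F [ 0.1 -0.1 -3.3]
tool shift m [ 0.0122 -0.1145 -0.0138] rows 4.0
turn [ 3.141e+00 -0.000e+00 -1.000e-03] rows 27.0
turn [-0.     0.001 -0.   ] rows 1.0
```

View pics/s19.png

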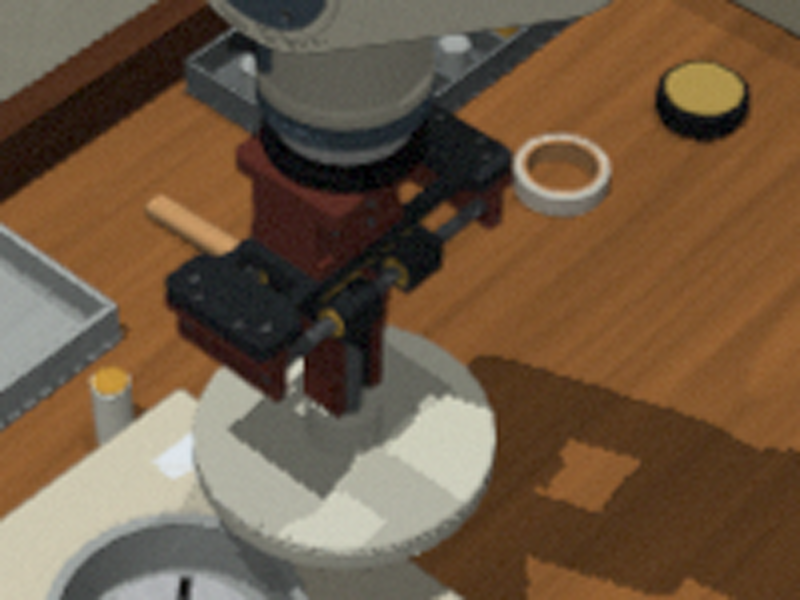

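```bash
python3 -m crank '[[[0,-0.023,-0.003],[0,0,0],0.012],[[0,-0.022,-0.003],[0,0,0],0.012],[[0,-0.02,-0.003],[0,0,0],0.012],[[0,-0.018,-0.002],[0,0,0],0.012],[[0,-0.013,-0.0015],[0,0,0],0.012],[[0,-0.009,-0.001],[0,0,0],0.012],[[0,-0.005,0],[0,0,0],0.012],[[0,0,0],[0,0,0],0.012]]'
python3 -m crank '[[[0,0,0],[0,0,0],0.012],[[0,0,0],[0,0,0],0.012],[[0.004,0,0],[0,0,0],0.012],[[0.007,0,0],[0,0,0],0.012],[[0.007,0,0],[0,0,0],0.012],[[0.004,0,0],[0,0,0],0.012],[[0,0,0],[0,0,0],0.012],[[0,0,0],[0,0,0],0.012]]'
python3 - <<'E'
from h import *
goto([530.6,200.4,184],90)
s=cam("side")
crop(s,(285,260),60,"s20.png")
E
```

```text
t: 24.73
ee_pos: [530.7, 195.2, 237.0]
orientation: [2.221, 0.0, -2.222]
ft_force: [-0.1, -0.1, -3.7]
width: 17.0
t: 25.4
ee_pos: [530.6, 194.6, 214.5]
orientation: [2.22, -0.001, -2.223]
ft_force: [0.3, -0.7, -2.4]
width: 17.4
ee [530.6 194.6 214.5] t 25.4 w 17.4 tilt deg 0.06 jaw yaw -90.02 F [ 0.3 -0.7 -2.4]
tool shift m [ 0.0305 -0.0058 -0.0001] rows 1.0
turn [ 3.141e+00 -1.000e-03 -2.000e-03] rows 27.0
turn [-0.     0.001 -0.   ] rows 1.0
```

View pics/s20.png

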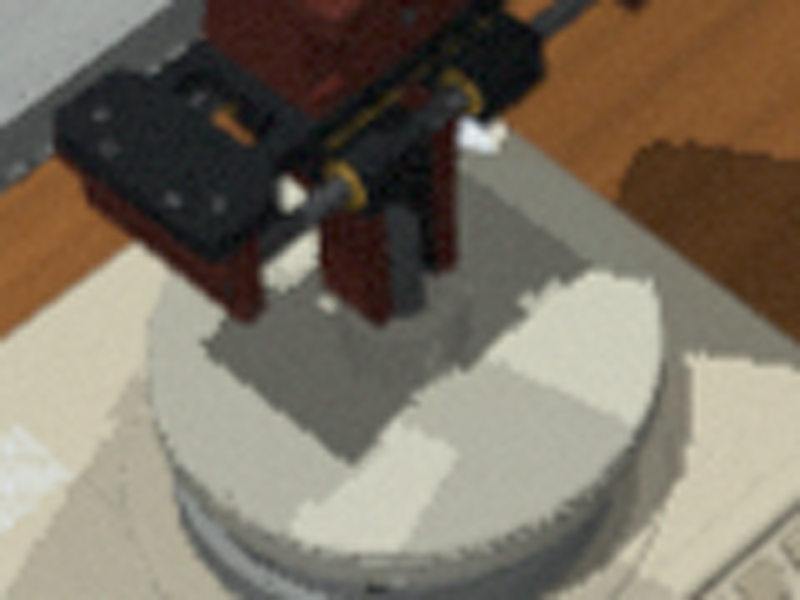

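```bash
python3 -m crank '[[[0,-0.003,0],[0,0,0],0.012],[[0,-0.0028,0],[0,0,0],0.012],[[0.004,0,0],[0,0,0],0.012],[[0.006,0,0],[0,0,0],0.012],[[0.006,0,0],[0,0,0],0.012],[[0.005,0,0],[0,0,0],0.012],[[0.003,0,0],[0,0,0],0.012],[[0,0,0],[0,0,0],0.012]]'
python3 -m crank '[[[0,0,0],[0,0,0],0.012],[[0,0,0],[0,0,0],0.012],[[0,0,0],[0,0,0],0.012],[[0,0,0],[0,0,0],0.012],[[0,0,0],[0,0,0],0.012],[[0,0,0],[0,0,0],0.012],[[0,0,0],[0,0,0],0.012],[[0,0,0],[0,0,0],0.012]]'
python3 - <<'E'
from h import *
goto([530.6,200.4,184],90)
s=cam("side")
crop(s,(285,270),50,"s21.png")
E
```

```text
t: 26.12
ee_pos: [530.2, 200.3, 190.0]
orientation: [2.219, -0.001, -2.223]
ft_force: [-0.6, 0.2, -3.2]
width: 17.2
t: 26.78
ee_pos: [530.8, 200.6, 191.2]
orientation: [-2.221, 0.0, 2.221]
ft_force: [0.1, 0.8, -2.8]
width: 17.0
ee [530.8 200.6 191.2] t 26.78 w 17.0 tilt deg 0.01 jaw yaw -90.01 F [ 0.1  0.8 -2.8]
tool shift m [0.0072 0.0002 0.0002] rows 1.0
turn [3.141 0.    0.   ] rows 27.0
turn [-0. -0.  0.] rows 1.0
```

View pics/s21.png

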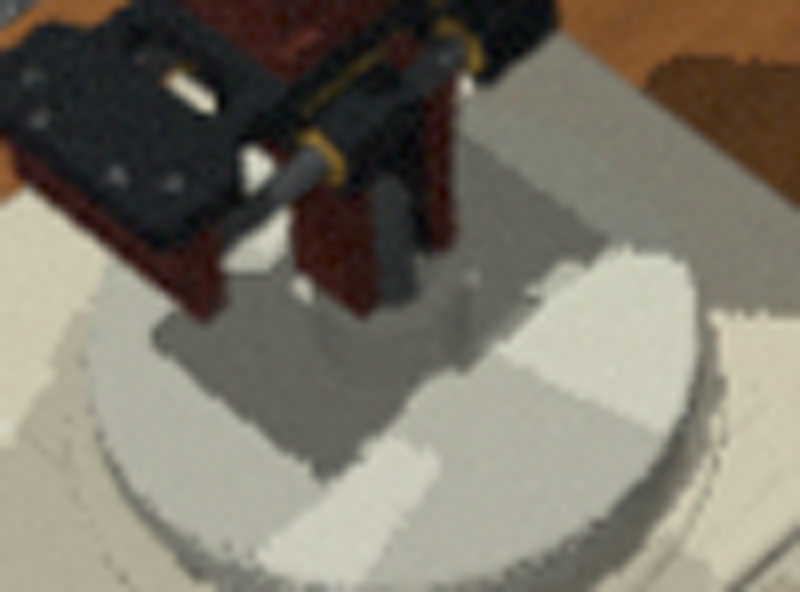

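```bash
python3 -m crank '[[[0.002,0,0],[0,0,0],0.012],[[0.002,0,0],[0,0,0],0.012],[[0.001,0,0],[0,0,0],0.012],[[0.001,0,0],[0,0,0],0.012],[[0,0,0],[0,0,0],0.012],[[0,0,0],[0,0,0],0.012],[[0,0,0],[0,0,0],0.012],[[0,0,0],[0,0,0],0.012]]'
python3 -m crank '[[[0.0005,0,0],[0,0,0],0.012],[[0.0005,0,0],[0,0,0],0.012],[[0,0,0],[0,0,0],0.012],[[0,0,0],[0,0,0],0.012],[[0,0,0],[0,0,0],0.012],[[0,0,0],[0,0,0],0.012],[[0,0,0],[0,0,0],0.012],[[0,0,0],[0,0,0],0.012]]'
python3 - <<'E'
from h import *
for i in range(3):
  vision.get_image("top"); o=st()[0]; print(o["ee_pos"].round(1),o["ft_force"].round(1),o["moment"].round(2))
E
```

```text
t: 27.5
ee_pos: [530.9, 200.6, 185.2]
orientation: [-2.221, 0.0, 2.221]
ft_force: [-0.0, 0.3, -2.8]
width: 17.5
t: 28.17
ee_pos: [530.8, 200.6, 184.1]
orientation: [-2.221, 0.0, 2.221]
ft_force: [-0.2, 0.6, -2.6]
width: 17.3
[530.8 200.6 184.1] [ 0.3  0.1 -2.3] [ 0.02 -0.05  0.02]
[530.8 200.6 184.2] [ 0.1 -0.8 -3.1] [ 0.06 -0.02 -0.03]
[530.8 200.6 184.1] [-0.5  0.9 -3.1] [ 0.07 -0.03 -0.02]
```

```bash
python3 -m crank '[[[0.0004,0,0],[0,0,0],0.012],[[0.0004,0,0],[0,0,0],0.012],[[0.0004,0,0],[0,0,0],0.012],[[0,0,0],[0,0,0],0.012],[[0,0,0],[0,0,0],0.012],[[0,0,0],[0,0,0],0.012],[[0,0,0],[0,0,0],0.012],[[0,0,0],[0,0,0],0.012]]'
python3 - <<'E'
from h import *
for i in range(3):
  vision.get_image("top"); o=st()[0]; print(o["ee_pos"].round(1),o["ft_force"].round(1),o["moment"].round(2))
s=cam("side")
crop(s,(285,270),50,"s22.png")
E
```

```text
t: 28.98
ee_pos: [530.9, 200.6, 184.1]
orientation: [-2.222, 0.0, 2.221]
ft_force: [-3.9, -1.8, 7.4]
width: 17.0
[530.9 200.6 184. ] [-4.3 -1.   7.6] [-0.21  0.67 -0.01]
[530.9 200.6 184.1] [-3.4 -0.9  9.4] [-0.19  0.62  0.02]
[530.9 200.6 184. ] [-3.4 -0.2  7.3] [-0.2   0.71 -0.  ]
```

View pics/s22.png

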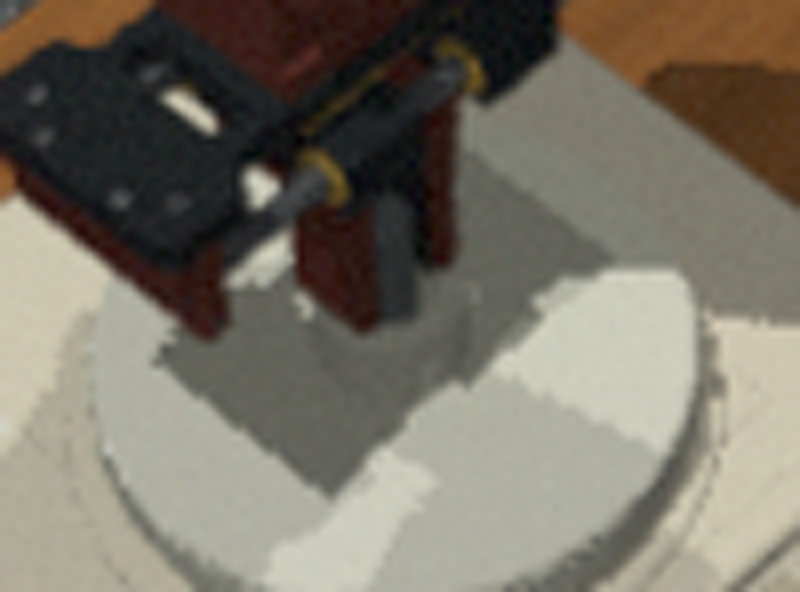

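```bash
python3 -m crank '[[[-0.0008,0,0],[0,0,0],0.012],[[0,0,0],[0,0,0],0.012],[[0,0,0],[0,0,0],0.056],[[0,0,0],[0,0,0],0.056],[[0,0,0],[0,0,0],0.056],[[0,0,0],[0,0,0],0.056],[[0,0,0],[0,0,0],0.056],[[0,0,0],[0,0,0],0.056]]'
python3 -m crank '[[[0,0,0],[0,0,0],0.056],[[0,0,0],[0,0,0],0.056],[[0,0,0],[0,0,0],0.056],[[0,0,0],[0,0,0],0.056],[[0,0,0],[0,0,0],0.056],[[0,0,0],[0,0,0],0.056],[[0,0,0],[0,0,0],0.056],[[0,0,0],[0,0,0],0.056]]'
python3 - <<'E'
from h import *
goto([530.6,200.4,160],90)
s=cam("side")
crop(s,(285,265),50,"s23.png")
E
```

```text
t: 29.85
ee_pos: [530.8, 200.6, 183.6]
orientation: [-2.221, 0.0, 2.221]
ft_force: [-0.3, -0.6, 0.6]
width: 53.9
t: 30.52
ee_pos: [530.8, 200.6, 183.7]
orientation: [-2.221, 0.0, 2.221]
ft_force: [-1.4, 0.3, 0.5]
width: 56.2
ee [530.8 200.6 183.7] t 30.52 w 56.2 tilt deg 0.0 jaw yaw -90.01 F [-1.4  0.3  0.5]
tool shift m [0.0237 0.0002 0.0002] rows 1.0
turn [3.141 0.    0.   ] rows 27.0
turn [-0. -0.  0.] rows 1.0
```

View pics/s23.png

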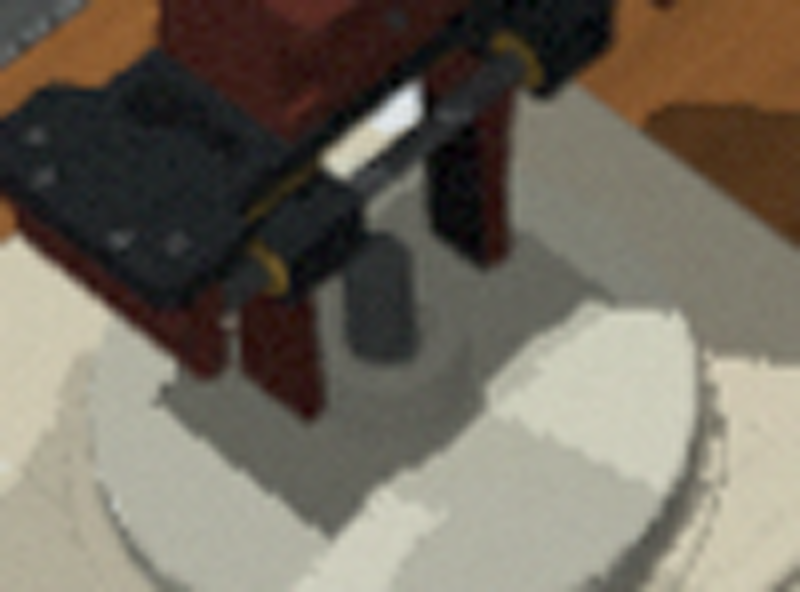

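```bash
python3 -m crank '[[[0.003,0,0],[0,0,0],0.056],[[0.005,0,0],[0,0,0],0.056],[[0.005,0,0],[0,0,0],0.056],[[0.005,0,0],[0,0,0],0.056],[[0.004,0,0],[0,0,0],0.056],[[0.002,0,0],[0,0,0],0.056],[[0.001,0,0],[0,0,0],0.056],[[0,0,0],[0,0,0],0.056]]'
python3 -m crank '[[[0,0,0],[0,0,0],0.056],[[0,0,0],[0,0,0],0.056],[[0,0,0],[0,0,0],0.056],[[0,0,0],[0,0,0],0.056],[[0,0,0],[0,0,0],0.056],[[0,0,0],[0,0,0],0.056],[[0,0,0],[0,0,0],0.056],[[0,0,0],[0,0,0],0.056]]'
python3 - <<'E'
from h import *
goto([530.8,200.6,158],90)
s=cam("side")
crop(s,(285,265),50,"s24.png")
E
```

```text
t: 31.23
ee_pos: [530.7, 200.6, 158.4]
orientation: [-2.221, 0.0, 2.222]
ft_force: [-0.9, 0.5, 0.2]
width: 56.0
t: 31.9
ee_pos: [530.8, 200.6, 158.7]
orientation: [-2.221, 0.0, 2.221]
ft_force: [0.5, 1.0, -0.1]
width: 56.0
ee [530.8 200.6 158.7] t 31.9 w 56.0 tilt deg 0.0 jaw yaw -90.01 F [ 0.5  1.  -0.1]
tool shift m [0.0007 0.     0.    ] rows 1.0
turn [ 3.141 -0.     0.   ] rows 27.0
turn [-0. -0. -0.] rows 1.0
```

View pics/s24.png

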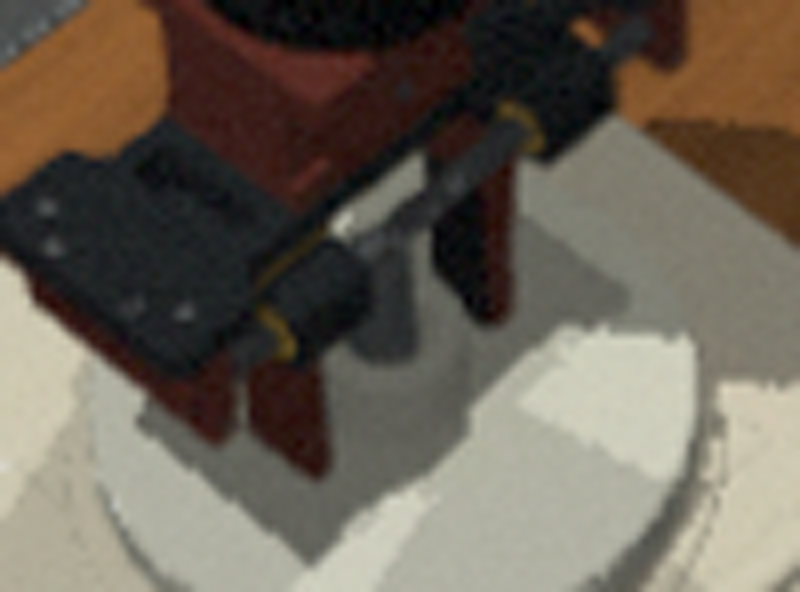

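```bash
python3 -m crank '[[[0,0,0],[0,0,0],0.05],[[0,0,0],[0,0,0],0.046],[[0,0,0],[0,0,0],0.043],[[0,0,0],[0,0,0],0.041],[[0,0,0],[0,0,0],0.034],[[0,0,0],[0,0,0],0.034],[[0,0,0],[0,0,0],0.034],[[0,0,0],[0,0,0],0.034]]'
python3 - <<'E'
from h import *
goto([530.8,200.6,158],90)
s=cam("side")
crop(s,(285,265),50,"s25.png")
E
```

```text
t: 32.62
ee_pos: [530.8, 200.6, 158.7]
orientation: [-2.221, 0.0, 2.221]
ft_force: [0.4, 0.1, -0.2]
width: 39.7
ee [530.8 200.6 158.7] t 32.62 w 39.7 tilt deg 0.0 jaw yaw -90.01 F [ 0.4  0.1 -0.2]
tool shift m [ 0.0007 -0.     -0.    ] rows 1.0
turn [ 3.141 -0.    -0.   ] rows 27.0
turn [-0.  0. -0.] rows 1.0
```

View pics/s25.png

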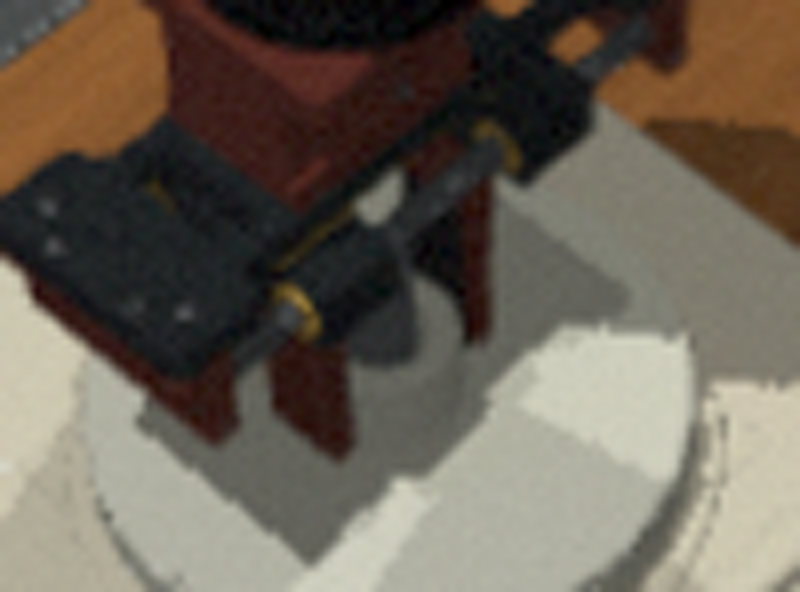

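```bash
python3 - <<'E'
from h import *
s=cam("side")
crop(s,(285,262),20,"s26.png")
c=st()[0]["ee_pos"]; o=np.array([265,247])
f=lambda p:((proj(s,[p])[0]+.5+[.4,-1.0]-o)*20).round(0)
print("collar top c",f([c[0],c[1],180]),"stem at 180 edges", f([c[0],c[1],210]))
im=cv2.imread("pics/s26.png")
for r in(20,12,9):
    for p in circ(c[:2],r,180,80): cv2.circle(im,tuple(int(v) for v in f(p)),2,(0,255,255) if r==9 else (0,0,255),-1)
cv2.imwrite("pics/s26o.png",im)
E
```

```text
collar top c [343. 436.] stem at 180 edges [326. 254.]
```

View pics/s26.png

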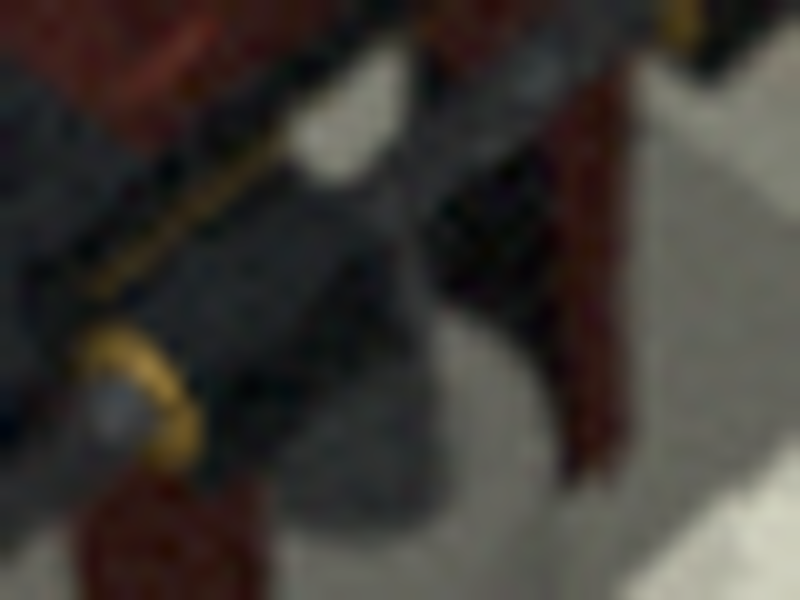

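View pics/s26o.png

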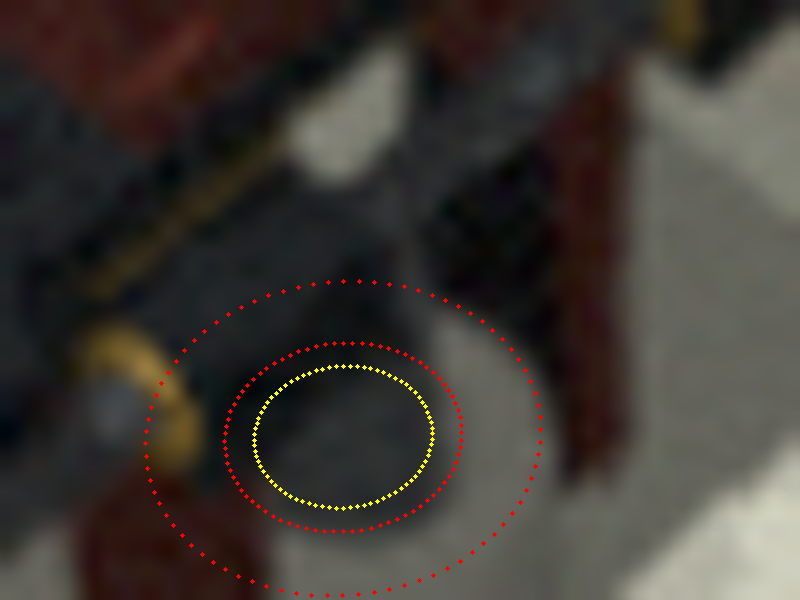

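```bash
python3 -m crank '[[[-0.0005,0,0],[0,0,0],0.034],[[-0.001,0,0],[0,0,0],0.034],[[-0.001,0,0],[0,0,0],0.034],[[-0.001,0,0],[0,0,0],0.034],[[-0.001,0,0],[0,0,0],0.034],[[-0.0005,0,0],[0,0,0],0.034],[[0,0,0],[0,0,0],0.034],[[0,0,0],[0,0,0],0.034]]'
python3 - <<'E'
from h import *
for i in range(4):
  s=cam("side"); o=st()[0]; print(o["ee_pos"].round(1),o["ft_force"].round(1),o["moment"].round(2))
crop(s,(285,265),50,"s27.png")
E
```

```text
t: 33.38
ee_pos: [530.8, 200.6, 163.8]
orientation: [-2.221, 0.0, 2.221]
ft_force: [0.5, 0.8, -0.5]
width: 39.9
[530.8 200.6 163.7] [ 0.  -0.3 -1.4] [ 0.02 -0.02  0.03]
[530.8 200.6 163.7] [-0.5 -0.4 -1.2] [0.04 0.06 0.03]
[530.8 200.6 163.7] [ 0.4  0.3 -1.3] [0.02 0.05 0.02]
[530.8 200.6 163.7] [-1.  -0.4 -0.3] [ 0.02 -0.02 -0.01]
```

View pics/s27.png

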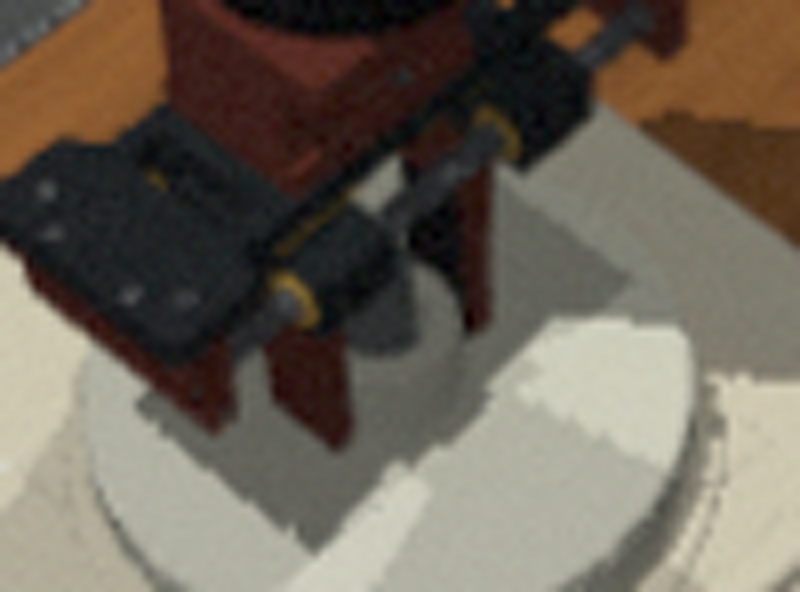

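```bash
python3 -m crank '[[[-0.001,0,0],[0,0,0],0.034],[[-0.002,0,0],[0,0,0],0.034],[[-0.003,0,0],[0,0,0],0.034],[[-0.004,0,0],[0,0,0],0.034],[[-0.005,0,0],[0,0,0],0.034],[[-0.005,0,0],[0,0,0],0.034],[[-0.005,0,0],[0,0,0],0.034],[[-0.005,0,0],[0,0,0],0.034]]'
python3 -c "
from h import *
goto([530.8,200.6,279],90)"
python3 -m crank '[[[-0.006,0,0],[0,0,0],0.034],[[-0.006,0,0],[0,0,0],0.034],[[-0.006,0,0],[0,0,0],0.034],[[-0.006,0,0],[0,0,0],0.034],[[-0.006,0,0],[0,0,0],0.034],[[-0.006,0,0],[0,0,0],0.034],[[-0.006,0,0],[0,0,0],0.034],[[-0.006,0,0],[0,0,0],0.034]]'
python3 -c "
from h import *
goto([530.8,200.6,279],90)"
```

```text
t: 34.25
ee_pos: [530.9, 200.6, 194.5]
orientation: [-2.222, 0.0, 2.221]
ft_force: [-0.8, -0.7, -1.3]
width: 39.7
ee [530.9 200.6 194.5] t 34.25 w 39.7 tilt deg 0.02 jaw yaw -90.01 F [-0.8 -0.7 -1.3]
tool shift m [-0.0845  0.      0.0001] rows 3.0
turn [3.141e+00 0.000e+00 1.000e-03] rows 27.0
turn [-0. -0.  0.] rows 1.0
t: 34.92
ee_pos: [530.8, 200.6, 242.3]
orientation: [-2.221, 0.0, 2.221]
ft_force: [-0.8, 0.1, -1.6]
width: 39.6
ee [530.8 200.6 242.3] t 34.92 w 39.6 tilt deg 0.0 jaw yaw -90.01 F [-0.8  0.1 -1.6]
tool shift m [-0.0367 -0.     -0.    ] rows 1.0
turn [ 3.141 -0.    -0.   ] rows 27.0
turn [-0.  0. -0.] rows 1.0
```

```bash
python3 -m crank '[[[-0.006,0,0],[0,0,0],0.034],[[-0.006,0,0],[0,0,0],0.034],[[-0.006,0,0],[0,0,0],0.034],[[-0.006,0,0],[0,0,0],0.034],[[-0.006,0,0],[0,0,0],0.034],[[-0.004,0,0],[0,0,0],0.034],[[-0.002,0,0],[0,0,0],0.034],[[0,0,0],[0,0,0],0.034]]'
python3 -m crank '[[[0,0,0],[0,0,0],0.034],[[0,0,0],[0,0,0],0.034],[[0,0,0],[0,0,0],0.034],[[0,0,0],[0,0,0],0.034],[[0,0,0],[0,0,0],0.034],[[0,0,0],[0,0,0],0.034],[[0,0,0],[0,0,0],0.034],[[0,0,0],[0,0,0],0.034]]'
python3 - <<'E'
from h import *
goto([530.8,200.6,279],90)
s=cam("side");t=cam("top")
crop(s,(285,240),80,"s28.png"); cv2.imwrite("pics/t28.png",t["img"]);cv2.imwrite("pics/s28f.png",s["img"])
E
```

```text
t: 35.58
ee_pos: [531.0, 200.7, 278.3]
orientation: [-2.222, -0.0, 2.22]
ft_force: [-0.4, -0.3, -0.7]
width: 39.6
t: 36.25
ee_pos: [530.8, 200.6, 277.7]
orientation: [-2.221, 0.0, 2.221]
ft_force: [0.5, -0.5, -1.1]
width: 39.5
ee [530.8 200.6 277.7] t 36.25 w 39.5 tilt deg 0.0 jaw yaw -90.01 F [ 0.5 -0.5 -1.1]
tool shift m [-0.0013 -0.      0.    ] rows 1.0
turn [ 3.141 -0.    -0.   ] rows 27.0
turn [-0.  0. -0.] rows 1.0
```

View pics/s28.png

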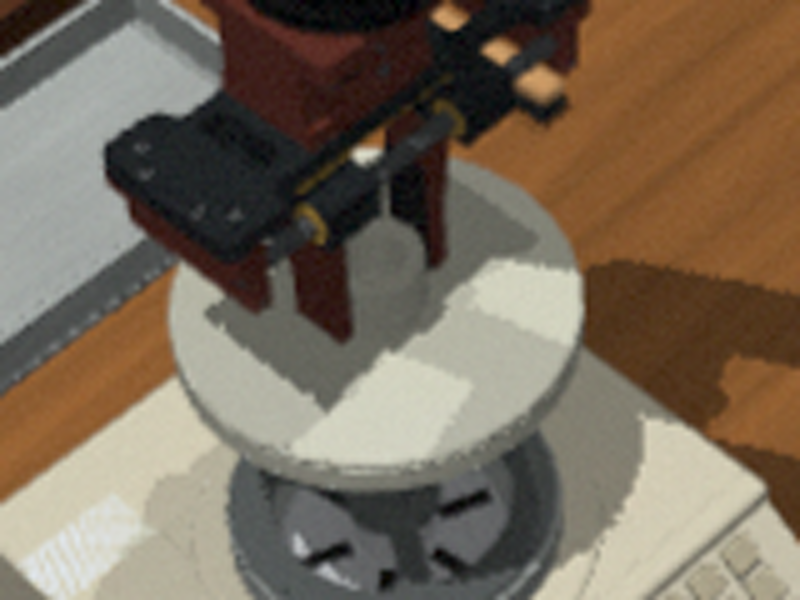

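View pics/s28f.png

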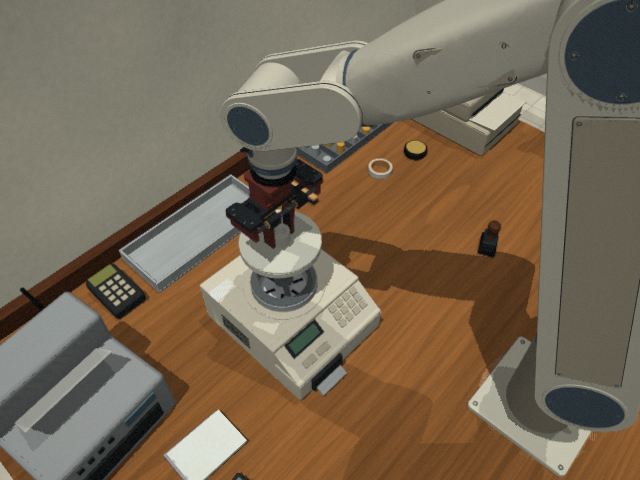

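View pics/t28.png

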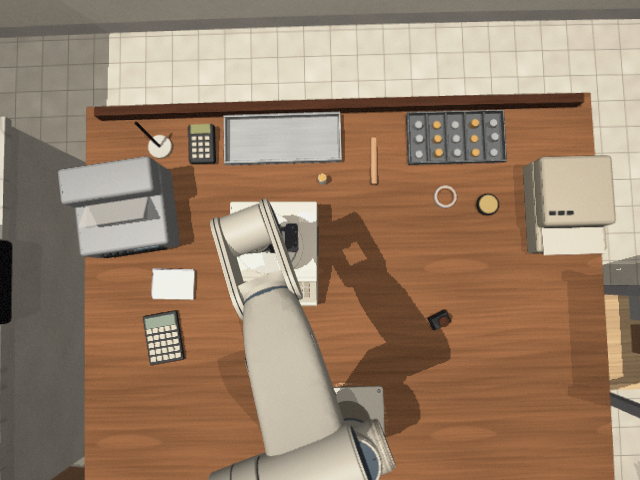

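```bash
python3 -c "
from workcell import workorder
print(workorder.close_job())"
```

```text
the job is handed in; nothing more can be done
None
```

The job is finished and handed in at about 36 s of the 72 s; no verdict was reported.

- **Spacer and disc:** both went onto the spindle with no contact force on the way down. The pictures afterwards, from both cameras, showed each lying flat and low in the bowl.
- **Guard and cover:** I carried them together by the stem. The load came off at the seated height (tool point at 184 mm, where the guard's bottom should be at 135 mm), and I then let go of the stem.
- **Cover:** I lifted it straight up by its collar. The wrist carried only about 1 N and I saw no steady side force. At the end it was level and about 121 mm above the guard's bottom, about 46 mm clear of the stem top. The gripper was still closed on the collar at 39.5 mm.
- **Guard and desk items:** the last pictures show the guard seated on the rim. All the bystander items appear to be where they started.

**What disagreed or went unmeasured:**
- The side camera sat about 1 pixel (2–3 mm) off the robot, so the two views differed by about 5 mm on raw positions. I corrected for this by checking the fingers' positions in the side picture.
- The cover moved an estimated 1–2 mm sideways when the jaws closed on its collar.
- I judged the guard's final position from the side picture only, because the arm hid it from the top camera.

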